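# Tip cut stone pieces into the empty cell and close the case

### The arm

A 6-joint arm with a two-finger parallel gripper is mounted at the origin on the work surface. World frame = base frame: x ahead of the robot, y to its left, z up, the work surface at z = 0. Lengths are in mm, angles in rad, forces in N, time in s.
With the tool pointing down it reaches from about 375 to 750 mm from the base axis. Payload 9 kg.
Tool frame: the origin (TCP) lies at the very end of the fingers, on their centre line; the grasp point (between the pads) lies 19 mm behind it; x points along the fingers, z is the direction in which the jaws open and shut, and the axes are right-handed (so a half turn about x gives the same grasp; the last joint's range is limited). The gripper opens to 85 mm and grips with 20 to 120 N. Pads are 22 mm wide; open, the fingers measure 114 mm over their backs; the gripper's body (76 mm by 85 mm) begins 54 mm behind the grasp point. The pads swing forward as they close: fully open they stand 13 mm farther back than shut.
Start: joints at [0.934, 0.104, 0.097, 1.564, 0, 1.353], TCP at [244.007, 548.177, 231.331] pointing down, gripper open.
Joint ranges: [-2.99, 2.99], [-0.84, 1.86], [-1.1, 1.16], [-1.84, 2.11], [-1.51, 1.56], [-3.14, 3.14]. Speed limits (rad/s): [2.22, 2.22, 2.57, 3.14, 3.14, 3.14].

### API

Orientations are given as a unit quaternion [x, y, z, w].
In Python, from station import r, grab_frame, job gives the robot as it stands.
- The arm moves only by the tool step_arm, never from a script. Its argument "series" is a list of rows, each an object of numbers: "x", "y", "z": the shift along the tool's x, y, z in m; "rx", "ry", "rz": the turn, a rotation vector about the tool's x, y, z in rad. In form: [{"x": .., "y": .., "z": .., "rx": .., "ry": .., "rz": ..}, ...]. A call has 1 to 10 rows; each row shifts and turns the pose as measured when the row begins, along the tool's axes as they then stand; what a row does not reach is not made up. A row lasts 1/8 s, in which the tool goes at most 62.5 mm and 10.7 degrees, less where a joint would pass 70% of its speed; a pose out of reach is approached as far as the arm can. A call is refused whole if a number of a shift passes 0.0625 or a number of a turn 0.188, either way. A call with a gripper value outside its range is refused whole. "hand" is the closure, from -1 (fully open) to 1 (shut), set as the call begins (left out, the last holds). The fingers move at their own pace and stop on an object; the grip force is fixed at half the most. Time passes only in rows, so rows that do not move let the fingers close. It gives the time, the measured TCP pose, the force and the opening at its end, in the units of the state.
- r.get_state(): the state, without advancing time (a new reading comes with each control period).
- grab_frame(name): name is "scene" or "top"; returns a dict with "frame" (400x640x3 uint8, red, green, blue), "mtx" (3x3 intrinsics, pixels), "dist" ([k1, k2, p1, p2, k3] as OpenCV has them; the pictures are not rectified), "eye" and "rotation" of the camera in the world. Camera axes: x right, y down, z forward; pixel columns grow to the right and rows downward; lengths in mm; the calibration is good to about 2 mm. A picture is of the moment at which its call begins. There is no depth.
- job.sign_off(): hands the job in, once; it reports no verdict.
The state is a dict: "time_s": time; "joint_positions": joint angles; "joint_vel": joint speeds; "effort": joint torques, N m; "tcp_pos": TCP position; "eef_rot": TCP orientation; "contact_force": force on the tool from outside, world axes, zero at the start; "torque": the same for the moment, N m; "finger_gap": finger opening in mm.
Only numpy, scipy, OpenCV 4.12 (cv2) and the standard library are available. Lean on these libraries where they do the work, as an engineer would, in place of code of your own. Each camera call takes 0.05 s, during which the arm holds its last target. There are 200 camera calls.

### The job

Tip the four stone cubes out of the mouth of the scoop into the one empty cell of the compartment case, holding the mouth close above that cell so that none is thrown in hard or strays into another cell, and set the scoop back upright on the bench clear of the case. Then close the case: hook one edge of the lid, tilted, under the case's lip and lower the other edge until the lid lies flat in its rebate. Leave the other tools on the bench where they are.

Things in the scene. Friction and masses are not known exactly. Their poses are not given: they have to be found in the camera images.
- case: Wooden compartment case fixed firmly on the bench, 202 (x) x 136 (y), origin at the centre of its underside, z up. Six cells, three along x by two along y, each 54 x 54 and 40 deep, floor at z 6; cell centres at x -56, 2, 60 and y -29, 29; dividers 4 thick. Dividers and a ledge all round end level at z 46 and carry the lid. Its -x side, with the lip, faces the robot.
- case_rebate (a point): Middle of the lid's seat, case frame (0, 0, 46), axes as the case. Above the seat the outer walls leave a rebate 190 long (x -95 to 95) by 124 wide (y -62 to 62); the walls at +x and at both y sides end 5 above the seat, the -x wall 16 above it.
- case_lip (a point): Middle of the lip's lower free edge, case frame (-83, 0, 56). The lip is a strip 6 thick along the whole -x wall; its underside is 10 above the lid's seat and it overhangs 12 (x -95 to -83), over the ledge only, over no cell. Its opening faces +x.
- cell: The one empty cell: a bare cork liner on its floor; origin at the middle of the cell's floor, axes as the case. The other five cells hold low stocks (up to 20 high) of stone tiles, rods, discs, slabs and wedges, fixed in place.
- scoop: Loose hand scoop, 0.13 to 0.21 kg, standing flat; origin at the centre of the pan's underside, z up. Aluminium pan 100 (x -50 to 50) x 46 x 30 high, inside 42 wide, floor 2 thick; open at -x (the mouth; side walls 16 high over the last 30), back wall 36 high at +x. The cubes start to slide on its floor at a slope of 18 to 26 degrees.
- scoop_mouth (a point): Middle of the pan's floor at the open mouth, scoop frame (-50, 0, 2); axes as the scoop.
- scoop_handle (a point): On the axis of the scoop's wooden handle where it is well gripped, scoop frame (110, 0, 38). The handle is 14 wide (y) x 22 high and runs straight along x from 58 to 152; fingers close on it along the scoop's y.
- cube0: One of four loose white marble cubes of 16 edge, 11 g, lying in the pan of the scoop; origin at the centre of its underside as it lies at the start.
- cube1: One of four loose white marble cubes of 16 edge, 11 g, lying in the pan of the scoop; origin at the centre of its underside as it lies at the start.
- cube2: One of four loose white marble cubes of 16 edge, 11 g, lying in the pan of the scoop; origin at the centre of its underside as it lies at the start.
- cube3: One of four loose white marble cubes of 16 edge, 11 g, lying in the pan of the scoop; origin at the centre of its underside as it lies at the start.
- lid: Loose plywood lid, 0.11 to 0.18 kg, lying flat: panel 185 (x) x 118 (y) x 5, both ends alike; origin at the centre of its underside, z up. Home, it lies on its seat (case z 46), top flush with the walls, with 2.5 play at each end and 3 at each side, one 118 edge under the lip. To go under the lip it must be tilted 8 to 17 degrees, that edge down.
- lid_grip (a point): Middle of the grip bar that stands across the middle of the lid, lid frame (0, 0, 21). The bar is 14 (x) x 80 (y), from z 5 to 33; fingers close on it along the lid's x.
- flat_chisel: Loose flat stone chisel, 190 long, beyond the case; bystander.
- claw_chisel: Loose claw chisel with small teeth, 190 long, beyond the case; bystander.
- dummy: Loose round iron carver's mallet standing on its head, 64 across, 156 tall; bystander.
- brush: Loose dusting brush, 200 long; bystander.
- offcut: Loose marble offcut 48 x 36 x 30, just beyond the case; bystander.
- riffler: Loose steel riffler (bent file), 180 long; bystander.
- rubstone: Loose grey rubbing stone 100 x 34 x 24; bystander.
Things that resemble listed ones, but are neither listed nor needed, are in the scene too. What is shaped like the scoop but pink is not meant. What is shaped like the lid but green is not meant.

How it is judged:
By the outcome, as a careful person would: the job done as asked, in the order asked, and still so for the second after the job is handed in, with the robot touching nothing.
It also fails if it takes over 72 s, if anything falls off the work surface, if the arm or the gripper's body presses on something with over 40 N, if the wrist force passes 120 N, or if a joint passes its speed limit or range.

## Working session

There is one attempt and no reset: what is moved stays moved. The work goes in short steps, Python scripts to look and compute and a tool call to move; the robot and the scene stay as the last step left them, time stands still between calls to the robot, and variables do not carry over. Pictures are saved under pics/ and viewed, about 8 in all and at most 12, crops included, and the job is handed in when it is done.

Besides the shell and the picture viewer there is one more tool, called after "Emit:" as a command line: name --argument value ..., lists and objects as JSON in quotes. step_arm: Moves the arm, as the interface text tells. Its arguments: {"type":"object","properties":{"series":{"type":"array","items":{"type":"object","properties":{"x":{"type":"number"},"y":{"type":"number"},"z":{"type":"number"},"rx":{"type":"number"},"ry":{"type":"number"},"rz":{"type":"number"}}}},"hand":{"type":"number"}},"required":["series"]}

```bash
mkdir -p pics; ls; cat > h.py <<'E'
import numpy as np, cv2
from station import r, grab_frame, job
from scipy.spatial.transform import Rotation as R
def grab(n):
    f=grab_frame(n); f['bgr']=cv2.cvtColor(f['frame'],cv2.COLOR_RGB2BGR); return f
def ray(f,uv):
    p=cv2.undistortPoints(np.array(uv,float).reshape(-1,1,2),np.array(f['mtx'],float),np.array(f['dist'],float)).reshape(-1,2)
    d=np.c_[p,np.ones(len(p))]@np.array(f['rotation']).T
    return np.array(f['eye'],float),d
def onz(f,uv,z):
    e,d=ray(f,uv); z=np.broadcast_to(z,len(d)); return e+d*((z-e[2])/d[:,2])[:,None]
def proj(f,P):
    Rm=np.array(f['rotation'],float); t=-Rm.T@np.array(f['eye'],float)
    return cv2.projectPoints(np.array(P,float).reshape(-1,1,3),cv2.Rodrigues(Rm.T)[0],t,np.array(f['mtx'],float),np.array(f['dist'],float))[0].reshape(-1,2)
E
python3 - <<'E'
from h import *
for n in('top','scene'):
    f=grab(n); cv2.imwrite(f'pics/{n}0.png',f['bgr']); print(n,np.array(f['eye']).round(),np.array(f['rotation']).round(3).tolist(),np.array(f['mtx']).round().tolist(),onz(f,[[0,0],[639,399]],0).round())
s=r.get_state();print(s)
E
```

```text
picsTraceback (most recent call last):
  File "<stdin>", line 3, in <module>
  File "h.py", line 11, in onz
    e,d=ray(f,uv); z=np.broadcast_to(z,len(d)); return e+d*((z-e[2])/d[:,2])[:,None]
        ~~~^^^^^^
  File "h.py", line 8, in ray
    d=np.c_[p,np.ones(len(p))]@np.array(f['rotation']).T
      ~~~~~~~~~~~~~~~~~~~~~~~~^~~~~~~~~~~~~~~~~~~~~~~~~~
ValueError: matmul: Input operand 1 has a mismatch in its core dimension 0, with gufunc signature (n?,k),(k,m?)->(n?,m?) (size 4 is different from 3)
```

```bash
sed -i "s/f\['bgr'\]=/f['rotation']=R.from_quat(f['rotation']).as_matrix(); f['bgr']=/" h.py
python3 - <<'E'
from h import *
for n in('top','scene'):
    f=grab(n); cv2.imwrite(f'pics/{n}0.png',f['bgr']); print(n,np.array(f['eye']).round(),np.array(f['rotation']).round(3).tolist(),np.array(f['mtx']).round().tolist(),onz(f,[[0,0],[639,399]],0).round())
s=r.get_state();print(s)
E
```

```text
top [ 346.   -8. 1454.] [[0.007, -0.99, 0.138], [-1.0, -0.007, -0.001], [0.002, -0.138, -0.99]] [[470.0, 0.0, 312.0], [0.0, 470.0, 203.0], [0.0, 0.0, 1.0]] [[ 1274.  1117.     0.]
 [  -75. -1051.     0.]]
scene [ 1291. -1001.  1048.] [[0.812, 0.354, -0.465], [0.584, -0.512, 0.63], [-0.015, -0.783, -0.622]] [[433.0, 0.0, 312.0], [0.0, 433.0, 195.0], [0.0, 0.0, 1.0]] [[-3977.   847.     0.]
 [ 1646.  -138.     0.]]
{'time_s': 0.15, 'joint_positions': array([9.34306682e-01, 1.04547421e-01, 9.66344385e-02, 1.56393791e+00,
       1.91579928e-05, 1.35311857e+00]), 'joint_vel': array([ 0.00122093, -0.00317884,  0.0033426 ,  0.00149443, -0.00136754,
        0.00089671]), 'effort': array([ 3.47003086e-03, -5.57356131e+01,  5.04005992e+01,  1.25614755e-02,
       -3.00669726e-04,  8.89540303e-06]), 'tcp_pos': array([243.81244349, 547.93023685, 230.70217167]), 'eef_rot': array([-0.38526221,  0.59336818,  0.38501339,  0.5926651 ]), 'contact_force': array([ 0.55058107, -0.6934544 ,  0.48518368]), 'torque': array([ 0.02156825, -0.00809595, -0.01870755]), 'finger_gap': 85.36109564392055}
```

View pics/top0.png

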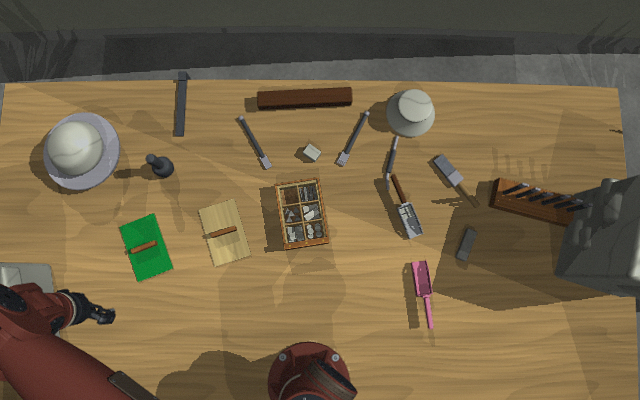

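View pics/scene0.png

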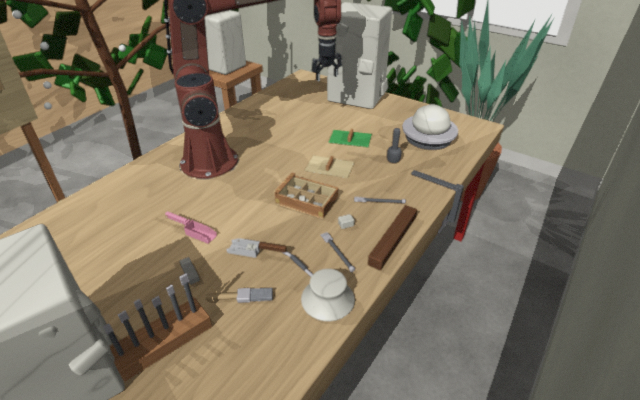

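Top view: the candidates are the scoop (grey pan at (409,221), brown handle at (398,190); the other is pink at (423,290)) and the lid (plywood at (224,232); the other is green at (146,247)). The case is at (302,213). The grey scoop and plywood lid fit the description, and I'll confirm in one enlarged crop.

```bash
python3 - <<'E'
import cv2
a=cv2.imread('pics/top0.png')[165:275,190:435]
cv2.imwrite('pics/c1.png',cv2.resize(a,None,fx=3.2,fy=3.2,interpolation=cv2.INTER_CUBIC))
E
```

```text
(no output)
```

View pics/c1.png

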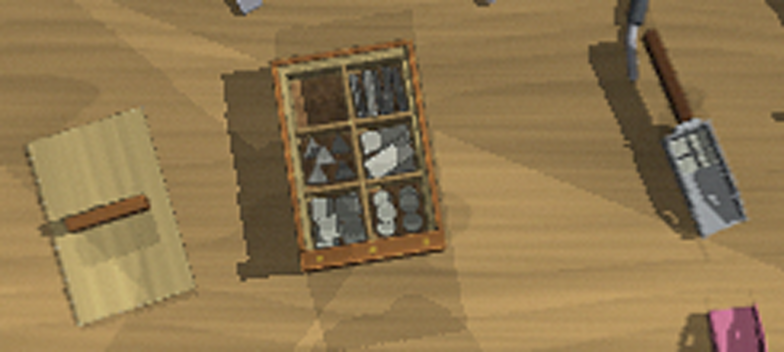

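The crop confirms it: grey scoop with white cubes at the back of the pan (crop (690,150)), mouth toward the robot. The lid is plain plywood with a bar at (108,213). The empty cork cell is at crop (320,97), which is case cell (60, +29). Next I'll measure.

```bash
python3 - <<'E'
from h import *
f=grab('top'); hsv=cv2.cvtColor(f['bgr'],cv2.COLOR_BGR2HSV)
for n,(u,v) in dict(bar=(224,232),panel=(214,220),handle=(400,188),frame=(305,246),frame2=(287,240),pan=(412,235),bench=(250,240),bench2=(360,200),cork=(288,195)).items(): print(n,hsv[v,u])
def comps(m,box,k=3,ap=0.03):
    x0,y0,x1,y1=box; M=np.zeros_like(m); M[y0:y1,x0:x1]=m[y0:y1,x0:x1]
    cs=sorted(cv2.findContours(M,cv2.RETR_EXTERNAL,cv2.CHAIN_APPROX_NONE)[0],key=cv2.contourArea)[::-1][:k]
    return [(cv2.contourArea(c),cv2.minAreaRect(c)) for c in cs]
H,S,V=[hsv[...,i].astype(int) for i in range(3)]
brown=((H<13)&(S>130)&(V>40)).astype('uint8')*255
print('frame',comps(brown,(265,170,340,260)))
print('bar',comps(brown,(195,190,255,275)))
print('handle',comps(brown,(380,160,425,215)))
grey=((S<60)&(V>70)).astype('uint8')*255
print('pan',comps(grey,(390,195,430,245)))
out=f['bgr'].copy(); out[brown>0]=(0,0,255); out[grey>0]=(255,0,0)
pale=((H>=13)&(H<35)&(S<115)&(V>120)).astype('uint8')*255; out[pale>0]=(0,255,0)
print('lid',comps(pale,(190,190,255,275)))
cv2.imwrite('pics/m1.png',cv2.resize(np.vstack([f['bgr'][165:275,190:435],out[165:275,190:435]]),None,fx=2.6,fy=2.6,interpolation=cv2.INTER_NEAREST))
E
```

```text
bar [ 14 163 128]
panel [ 22 103 173]
handle [ 14 140  89]
frame [ 14 157  57]
frame2 [ 22 109 117]
pan [ 99  11 157]
bench [ 19 125 155]
bench2 [ 19 123 149]
cork [ 15 118  93]
frame [(0.0, ((307.0, 180.0), (0.0, 0.0), 0.0)), (0.0, ((292.0, 219.0), (0.0, 0.0), 0.0)), (0.0, ((284.0, 243.0), (0.0, 0.0), 0.0))]
bar []
handle [(11.0, ((399.10345458984375, 189.7586212158203), (12.255891799926758, 2.9711251258850098), 68.19859313964844)), (3.5, ((403.7000427246094, 200.6000213623047), (2.683281421661377, 2.236067771911621), 26.56505012512207)), (1.0, ((395.6000671386719, 180.3000030517578), (2.236067771911621, 2.683281421661377), 26.56505012512207))]
pan [(496.0, ((409.8069763183594, 219.4306640625), (35.55503845214844, 16.064289093017578), 69.14553833007812))]
lid [(1991.0, ((224.33804321289062, 231.3937530517578), (61.028343200683594, 40.80367660522461), 72.55281066894531)), (0.5, ((203.25003051757812, 190.24998474121094), (0.7071067094802856, 1.4142134189605713), 45.0)), (0.0, ((209.5, 190.5), (1.4142135381698608, 0.0), -135.0))]
```

View pics/m1.png

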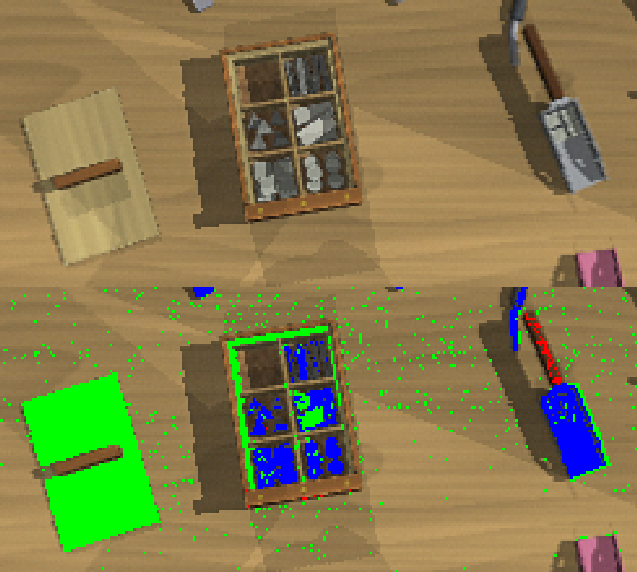

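```bash
cat > meas.py <<'E'
from h import *
def mask(f,fn,box,close=0):
    hsv=cv2.cvtColor(f['bgr'],cv2.COLOR_BGR2HSV).astype(int); m=fn(*[hsv[...,i] for i in range(3)]).astype('uint8')*255
    M=np.zeros_like(m); x0,y0,x1,y1=box; M[y0:y1,x0:x1]=m[y0:y1,x0:x1]
    if close: M=cv2.morphologyEx(M,cv2.MORPH_CLOSE,np.ones((close,close)))
    c=max(cv2.findContours(M,cv2.RETR_EXTERNAL,cv2.CHAIN_APPROX_NONE)[0],key=cv2.contourArea)
    M[:]=0; cv2.drawContours(M,[c],-1,255,-1); return M,c
def axis(P):
    c=P.mean(0); w,v=np.linalg.eigh(np.cov((P-c)[:,:2].T)); return c,v[:,1],np.sqrt(12*w)
pix=lambda M: np.argwhere(M)[:,::-1].astype(float)
E
python3 - <<'E'
from meas import *
f=grab('top')
M,c=mask(f,lambda H,S,V:(H>=15)&(H<35)&(S<115)&(V>110),(195,190,255,275),7)
P=onz(f,pix(M),5); c0,d,L=axis(P); d=d*np.sign(d[0])
print('lid',c0,np.degrees(np.arctan2(d[1],d[0])),L)
M,_=mask(f,lambda H,S,V:(H<19)&(S>135)&(V>85),(195,215,255,250))
print('bar',*axis(onz(f,pix(M),33)))
M,_=mask(f,lambda H,S,V:(H<18)&(S>120)&(V<120)&(V>55),(386,172,412,208),3)
print('handle',*axis(onz(f,pix(M),49)),M.sum()/255)
M,_=mask(f,lambda H,S,V:(S<70)&(V>60),(390,195,430,245),3)
c0,d,L=axis(onz(f,pix(M),15)); print('pan',c0,d,L); 
# handle/pan edges
M,_=mask(f,lambda H,S,V:(H<18)&(S>100)&(V>60),(268,172,335,257),3)
M2,_=mask(f,lambda H,S,V:((H<18)&(S>135)),(268,172,335,257),0)
for m in (M,M2):
    r_=cv2.minAreaRect(pix(m).astype('float32')); print('case',cv2.boxPoints(r_).round(1).tolist(),onz(f,cv2.boxPoints(r_),51).round(1).tolist())
a=cv2.resize(f['bgr'][172:255,268:338],None,fx=7,fy=7,interpolation=cv2.INTER_CUBIC)
cv2.imwrite('pics/case.png',a)
E
```

```text
lid [459.46170783 267.27361548   5.        ] 21.050133305504538 [126.34767867 204.24747194]
bar [454.59844009 263.3952138   33.        ] [-0.308134    0.95134296] [12.88946184 81.08709501]
handle [ 586.05783333 -271.13308091   49.        ] [-0.9311613  -0.36460751] [14.6552394  93.38268283] 130.0
pan [ 495.12961802 -310.01402276   15.        ] [-0.94134455 -0.33744695] [ 49.74543429 108.55791788]
case [[260.20001220703125, 184.39999389648438], [321.1000061035156, 175.6999969482422], [331.0, 244.6999969482422], [270.1000061035156, 253.39999389648438]] [[596.0, 150.2, 51.0], [624.1, -34.4, 51.0], [415.0, -64.7, 51.0], [387.9, 116.4, 51.0]]
case [[273.3999938964844, 183.5], [318.6000061035156, 176.1999969482422], [329.29998779296875, 242.60000610351562], [284.1000061035156, 249.89999389648438]] [[599.0, 110.0, 51.0], [622.4, -26.7, 51.0], [421.2, -59.6, 51.0], [398.6, 74.6, 51.0]]
```

View pics/case.png

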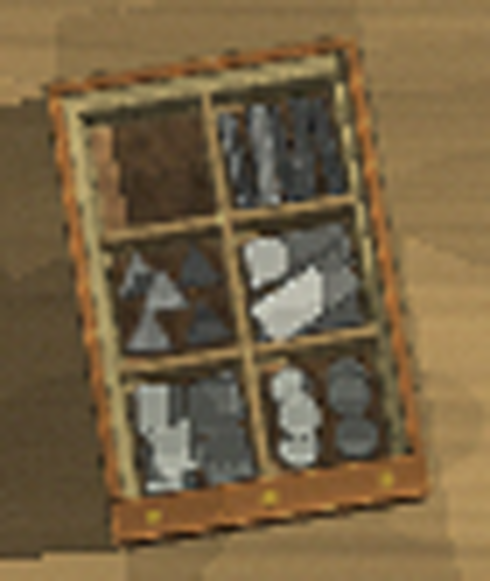

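Crop (7×, offset 268,172): outer far corners at (50,88) and (354,40), lip near-edge corners at (118,540) and (425,495), divider crossings at (227,227) and (249,357). The cork cell is at (160,165).

```bash
cat > case.py <<'E'
from meas import *
def casepose(f):
    uv=np.array([(50,88),(354,40),(118,540),(425,495),(227,227),(249,357)])/7-.43+[268,172]
    L=np.array([(101,68,51),(101,-68,51),(-101,68,62),(-101,-68,62),(31,0,46),(-27,0,46)],float)
    W=onz(f,uv,L[:,2]); a=L[:,:2]-L[:,:2].mean(0); b=W[:,:2]-W[:,:2].mean(0)
    th=np.arctan2((a[:,0]*b[:,1]-a[:,1]*b[:,0]).sum(),(a*b).sum()); Rm=np.array([[np.cos(th),-np.sin(th)],[np.sin(th),np.cos(th)]])
    t=W[:,:2].mean(0)-Rm@L[:,:2].mean(0); print('res',(W[:,:2]-L[:,:2]@Rm.T-t).round(1).tolist()); return t,th
E
python3 - <<'E'
from case import *
f=grab('top'); t,th=casepose(f); print('case',t,np.degrees(th))
c,s=np.cos(th),np.sin(th); print('cell',t+np.array([60*c-29*s,60*s+29*c]))
print('lid c',onz(f,[[224.34,231.39]],5))
s=r.get_state(); print(R.from_quat(s['eef_rot']).as_matrix().round(3).tolist())
g=grab('scene')
# check with second view: project estimates
hs=(586.1,-271.1,49)
print('scene proj handle',proj(g,[hs]),'bar',proj(g,[(454.6,263.4,33)]),'casec',proj(g,[(*t,46)]))
M,c=mask(g,lambda H,S,V:(H<16)&(S>120)&(V<140),(255,236,292,256)); print('handle pix',pix(M).mean(0),M.sum()/255)
E
```

```text
res [[-0.8, -1.3], [-0.6, 1.4], [3.3, -1.9], [1.4, 2.9], [-2.1, -0.2], [-1.2, -0.9]]
case [509.05343467  24.11679916] 9.2224800646136
cell [563.63005634  62.35803825]
lid c [[455.82644228 263.52877692   5.        ]]
[[-0.0, -0.914, 0.407], [-0.0, 0.407, 0.914], [-1.0, 0.0, -0.0]]
scene proj handle [[271.86799751 243.99591702]] bar [[329.9088634  159.69004471]] casec [[306.51805154 190.60713071]]
handle pix [272.21428571 246.61428571] 140.0
```

```bash
cat > plan.py <<'E'
from h import *
def pose(phi,tilt=0,about='z'):
    "tool x down, tool z at world heading phi deg; tilt deg about tool axis 'about'"
    a=np.radians(phi); z=np.array([np.cos(a),np.sin(a),0]); x=np.array([0,0,-1.]); 
    return R.from_matrix(np.c_[x,np.cross(z,x),z])*R.from_euler(about,tilt,degrees=True)
def rows(p1,R1,n,p0=None,R0=None):
    s=r.get_state()
    p0=s['tcp_pos'] if p0 is None else np.array(p0); R0=R.from_quat(s['eef_rot']) if R0 is None else R0
    A=np.eye(4);A[:3,:3]=R0.as_matrix();A[:3,3]=p0;B=np.eye(4);B[:3,:3]=R1.as_matrix();B[:3,3]=p1
    from scipy.linalg import logm,expm
    D=expm(np.real(logm(np.linalg.inv(A)@B))/n); rv=R.from_matrix(D[:3,:3]).as_rotvec()
    print(n,'rows: xyz(m)',(D[:3,3]/1000).round(4).tolist(),'r',rv.round(4).tolist())
    M=A.copy(); 
    for i in range(n//2): M=M@D
    print('mid',M[:3,3].round(), 'gap',round(s['finger_gap'],1),'F',np.round(s['contact_force'],1),'t',round(s['time_s'],2),'p0',np.round(p0,1))
E
python3 - <<'E'
from plan import *
rows([470,0,231],pose(66),13)
rows([590,-269,130],pose(111.5),10,[470,0,231],pose(66))
E
```

```text
13 rows: xyz(m) [0.0, -0.033, -0.0314] r [0.0, -0.0, -0.0]
mid [348. 295. 231.] gap 85.5 F [0.  0.2 0.1] t 0.35 p0 [244.  548.1 231.1]
10 rows: xyz(m) [0.0101, -0.014, -0.0268] r [-0.0794, -0.0, -0.0]
mid [ 503. -147.  181.] gap 85.5 F [0.  0.2 0.1] t 0.35 p0 [470   0 231]
```

Emit:
step_arm --series '[{"y": -0.043,"z": -0.041},{"y": -0.043,"z": -0.041},{"y": -0.043,"z": -0.041},{"y": -0.043,"z": -0.041},{"y": -0.043,"z": -0.041},{"y": -0.043,"z": -0.041},{"y": -0.043,"z": -0.041},{"y": -0.043,"z": -0.041},{"y": -0.043,"z": -0.041},{"y": -0.043,"z": -0.041}]' --hand 0

```text
invalid input at $.series[0]: expected keys x, y, z, rx, ry, rz
```

```bash
python3 - <<'E'
from plan import *
rows([590,-269,110],pose(111.5),10)
E
```

```text
10 rows: xyz(m) [0.0121, -0.0406, -0.0815] r [-0.0794, -0.0, -0.0]
mid [335. 105. 171.] gap 85.5 F [0.  0.2 0.1] t 0.35 p0 [244.  548.1 231.1]
```

All keys are required.

Emit:
step_arm --series '[{"x": 0,"y": -0.043,"z": -0.041,"rx": 0,"ry": 0,"rz": 0},{"x": 0,"y": -0.043,"z": -0.041,"rx": 0,"ry": 0,"rz": 0},{"x": 0,"y": -0.043,"z": -0.041,"rx": 0,"ry": 0,"rz": 0},{"x": 0,"y": -0.043,"z": -0.041,"rx": 0,"ry": 0,"rz": 0},{"x": 0,"y": -0.043,"z": -0.041,"rx": 0,"ry": 0,"rz": 0},{"x": 0,"y": -0.043,"z": -0.041,"rx": 0,"ry": 0,"rz": 0},{"x": 0,"y": -0.043,"z": -0.041,"rx": 0,"ry": 0,"rz": 0},{"x": 0,"y": -0.043,"z": -0.041,"rx": 0,"ry": 0,"rz": 0},{"x": 0,"y": -0.043,"z": -0.041,"rx": 0,"ry": 0,"rz": 0},{"x": 0,"y": -0.043,"z": -0.041,"rx": 0,"ry": 0,"rz": 0}]' --hand 0

```text
time_s: 1.6
tcp_pos: [476.2, -14.7, 231.3]
eef_rot: [-0.389, 0.59, 0.386, 0.593]
contact_force: [1.8, 0.4, 0.2]
finger_gap: 42.6
```

```bash
python3 - <<'E'
from plan import *
rows([590,-269,110],pose(111.5),10)
E
```

```text
10 rows: xyz(m) [0.0122, -0.0131, -0.0254] r [-0.0787, -0.0001, 0.0006]
mid [ 508. -153.  171.] gap 42.6 F [1.8 0.4 0.2] t 1.6 p0 [476.2 -14.7 231.3]
```

Emit:
step_arm --series '[{"x": 0.012,"y": -0.013,"z": -0.0255,"rx": -0.079,"ry": 0,"rz": 0},{"x": 0.012,"y": -0.013,"z": -0.0255,"rx": -0.079,"ry": 0,"rz": 0},{"x": 0.012,"y": -0.013,"z": -0.0255,"rx": -0.079,"ry": 0,"rz": 0},{"x": 0.012,"y": -0.013,"z": -0.0255,"rx": -0.079,"ry": 0,"rz": 0},{"x": 0.012,"y": -0.013,"z": -0.0255,"rx": -0.079,"ry": 0,"rz": 0},{"x": 0.012,"y": -0.013,"z": -0.0255,"rx": -0.079,"ry": 0,"rz": 0},{"x": 0.012,"y": -0.013,"z": -0.0255,"rx": -0.079,"ry": 0,"rz": 0},{"x": 0.012,"y": -0.013,"z": -0.0255,"rx": -0.079,"ry": 0,"rz": 0},{"x": 0.012,"y": -0.013,"z": -0.0255,"rx": -0.079,"ry": 0,"rz": 0},{"x": 0.012,"y": -0.013,"z": -0.0255,"rx": -0.079,"ry": 0,"rz": 0}]'

```text
time_s: 2.85
tcp_pos: [594.7, -281.8, 110.1]
eef_rot: [0.592, -0.39, -0.586, -0.392]
contact_force: [0.1, -0.2, -0.0]
finger_gap: 42.7
```

```bash
python3 - <<'E'
from plan import *
rows([590.7,-269.3,22],pose(111.5),6)
g=grab('scene'); f=grab('top'); a=cv2.resize(g['bgr'][180:280,200:330],None,fx=4,fy=4,interpolation=cv2.INTER_CUBIC);b=cv2.resize(f['bgr'][135:235,360:430],None,fx=4,fy=4,interpolation=cv2.INTER_CUBIC)
cv2.imwrite('pics/g1.png',np.hstack([a,b]))
E
```

```text
6 rows: xyz(m) [0.0147, -0.0001, 0.0022] r [0.0038, -0.0009, 0.0012]
mid [ 593. -276.   66.] gap 42.7 F [ 0.1 -0.2 -0. ] t 2.85 p0 [ 594.7 -281.8  110.1]
```

View pics/g1.png

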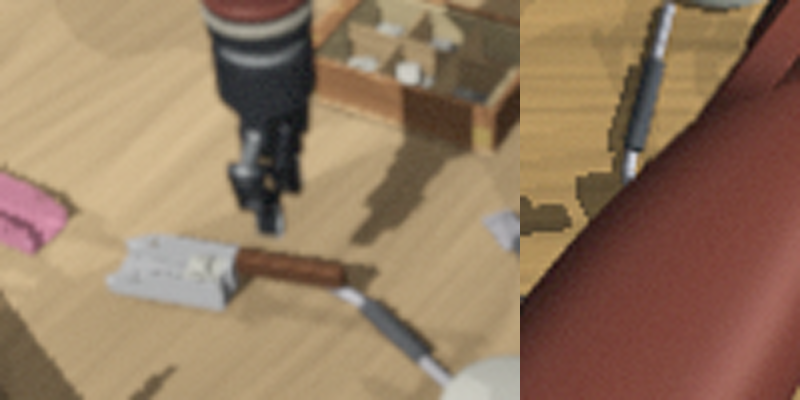

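Scene view: gripper centred above the handle (crop (270,230) over the handle at (295,265)), cubes at the back of the pan; the riffler (340,290)–(440,380) starts at the handle's end, clear of the fingers. Going down.

Emit:
step_arm --series '[{"x": 0.0147,"y": 0,"z": 0.0022,"rx": 0.004,"ry": -0.001,"rz": 0.001},{"x": 0.0147,"y": 0,"z": 0.0022,"rx": 0.004,"ry": -0.001,"rz": 0.001},{"x": 0.0147,"y": 0,"z": 0.0022,"rx": 0.004,"ry": -0.001,"rz": 0.001},{"x": 0.0147,"y": 0,"z": 0.0022,"rx": 0.004,"ry": -0.001,"rz": 0.001},{"x": 0.0147,"y": 0,"z": 0.0022,"rx": 0.004,"ry": -0.001,"rz": 0.001},{"x": 0.0147,"y": 0,"z": 0.0022,"rx": 0.004,"ry": -0.001,"rz": 0.001},{"x": 0,"y": 0,"z": 0,"rx": 0,"ry": 0,"rz": 0}]'

```text
time_s: 3.82
tcp_pos: [587.8, -266.6, 13.5]
eef_rot: [-0.582, 0.399, 0.585, 0.4]
contact_force: [0.9, 0.6, 0.1]
finger_gap: 42.8
```

Emit:
step_arm --series '[{"x": 0,"y": 0,"z": 0,"rx": 0,"ry": 0,"rz": 0},{"x": 0,"y": 0,"z": 0,"rx": 0,"ry": 0,"rz": 0},{"x": 0,"y": 0,"z": 0,"rx": 0,"ry": 0,"rz": 0},{"x": 0,"y": 0,"z": 0,"rx": 0,"ry": 0,"rz": 0},{"x": 0,"y": 0,"z": 0,"rx": 0,"ry": 0,"rz": 0},{"x": 0,"y": 0,"z": 0,"rx": 0,"ry": 0,"rz": 0}]' --hand 1

```text
time_s: 4.58
tcp_pos: [588.6, -267.4, 14.9]
eef_rot: [-0.582, 0.399, 0.584, 0.4]
contact_force: [-0.1, -0.1, -1.4]
finger_gap: 13.2
```

Emit:
step_arm --series '[{"x": -0.006,"y": 0,"z": 0,"rx": 0,"ry": 0,"rz": 0.01},{"x": -0.012,"y": 0,"z": 0,"rx": 0,"ry": 0,"rz": 0.02},{"x": -0.015,"y": 0,"z": 0,"rx": 0,"ry": 0,"rz": 0.02},{"x": -0.018,"y": 0,"z": 0,"rx": 0,"ry": 0,"rz": 0.02},{"x": -0.018,"y": 0,"z": 0,"rx": 0,"ry": 0,"rz": 0},{"x": -0.018,"y": 0,"z": 0,"rx": 0,"ry": 0,"rz": 0},{"x": -0.015,"y": 0,"z": 0,"rx": 0,"ry": 0,"rz": 0},{"x": -0.01,"y": 0,"z": 0,"rx": 0,"ry": 0,"rz": 0}]'

```text
time_s: 5.58
tcp_pos: [595.3, -265.3, 135.0]
eef_rot: [-0.568, 0.421, 0.598, 0.378]
contact_force: [-0.3, -0.3, -2.7]
finger_gap: 13.3
```

```bash
python3 - <<'E'
from plan import *
s=r.get_state(); print(s['contact_force'],s['tcp_pos'],s['finger_gap'],R.from_quat(s['eef_rot']).as_matrix().round(3).tolist())
g=grab('scene'); a=cv2.resize(g['bgr'][160:270,190:330],None,fx=5,fy=5,interpolation=cv2.INTER_CUBIC)
cv2.imwrite('pics/g2.png',a)
# cell+scoop model: TCP on handle at scoop x=gx (from centre of pan)
E
```

```text
[-0.34532845 -0.31041025 -2.6593101 ] [ 595.31634177 -265.32254192  135.0417258 ] 13.259487419852919 [[-0.069, -0.93, -0.361], [-0.025, -0.36, 0.933], [-0.997, 0.074, 0.001]]
```

View pics/g2.png

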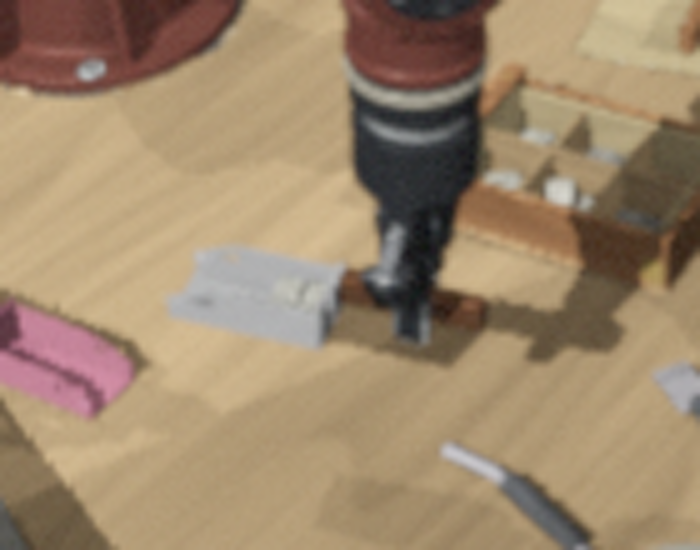

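```bash
cat > pour.py <<'E'
from plan import *
T=np.array([509.05,24.1]); TH=np.radians(9.22)
def C(x,y,z): c,s=np.cos(TH),np.sin(TH); return np.array([T[0]+c*x-s*y,T[1]+s*x+c*y,z])
MO=np.array([12.9,156.5,0])
def tgt(tilt,cx,cy,z,phi=99.2):
    Q=pose(phi,-tilt,'z'); return C(cx,cy,z)-Q.apply(MO),Q
def mouth(): 
    s=r.get_state(); Q=R.from_quat(s['eef_rot']); w=s['tcp_pos']+Q.apply(MO); d=w[:2]-T; c,s_=np.cos(TH),np.sin(TH)
    v=Q.as_matrix(); print('mouth case',(c*d[0]+s_*d[1]).round(1),(-s_*d[0]+c*d[1]).round(1),w[2].round(1),'tilt',np.degrees(np.arcsin(-v[2,1])).round(1),'phi',np.degrees(np.arctan2(v[1,2],v[0,2])).round(1),'roll',v[2,2].round(3))
E
python3 - <<'E'
from pour import *
mouth()
p,Q=tgt(-4,72,29,125); print(p); rows(p,Q,16)
E
```

```text
mouth case -114.4 -332.4 135.0 tilt -4.2 phi 111.2 roll 0.0
[730.47202796  89.36591117 126.95168811]
16 rows: xyz(m) [-0.0004, -0.0141, 0.0191] r [0.013, -0.0009, -0.0002]
mid [654. -85. 132.] gap 13.1 F [ 0.8 -0.8 -0.3] t 5.62 p0 [ 595.8 -265.6  136.4]
```

Emit:
step_arm --series '[{"x": 0,"y": -0.004,"z": 0.006,"rx": 0.004,"ry": 0,"rz": 0},{"x": 0,"y": -0.008,"z": 0.012,"rx": 0.008,"ry": 0,"rz": 0},{"x": 0,"y": -0.012,"z": 0.017,"rx": 0.012,"ry": 0,"rz": 0},{"x": 0,"y": -0.015,"z": 0.021,"rx": 0.014,"ry": -0.001,"rz": 0},{"x": 0,"y": -0.015,"z": 0.021,"rx": 0.014,"ry": -0.001,"rz": 0},{"x": 0,"y": -0.015,"z": 0.021,"rx": 0.014,"ry": -0.001,"rz": 0},{"x": 0,"y": -0.015,"z": 0.021,"rx": 0.014,"ry": -0.001,"rz": 0},{"x": 0,"y": -0.015,"z": 0.021,"rx": 0.014,"ry": -0.001,"rz": 0},{"x": 0,"y": -0.015,"z": 0.021,"rx": 0.014,"ry": -0.001,"rz": 0},{"x": 0,"y": -0.015,"z": 0.021,"rx": 0.014,"ry": -0.001,"rz": 0}]'

```text
time_s: 6.88
tcp_pos: [660.3, -37.5, 118.8]
eef_rot: [-0.537, 0.457, 0.575, 0.414]
contact_force: [0.3, -0.5, -2.1]
finger_gap: 13.1
```

```bash
python3 - <<'E'
from pour import *
mouth()
p,Q=tgt(-4,72,29,110); print(p); rows(p,Q,8)
E
```

```text
mouth case -17.1 -97.6 118.7 tilt -4.7 phi 103.8 roll 0.006
[730.47202796  89.36591117 111.95168811]
8 rows: xyz(m) [-0.0, -0.0119, 0.0137] r [0.0101, -0.0001, -0.0015]
mid [694.  27. 115.] gap 13.1 F [ 0.3 -0.5 -2.1] t 6.88 p0 [660.3 -37.5 118.8]
```

Emit:
step_arm --series '[{"x": -0.001,"y": -0.012,"z": 0.014,"rx": 0.01,"ry": 0,"rz": 0},{"x": -0.001,"y": -0.012,"z": 0.014,"rx": 0.01,"ry": 0,"rz": 0},{"x": -0.001,"y": -0.012,"z": 0.014,"rx": 0.01,"ry": 0,"rz": 0},{"x": -0.001,"y": -0.012,"z": 0.014,"rx": 0.01,"ry": 0,"rz": 0},{"x": -0.001,"y": -0.012,"z": 0.014,"rx": 0.01,"ry": 0,"rz": 0},{"x": -0.001,"y": -0.012,"z": 0.014,"rx": 0.01,"ry": 0,"rz": 0},{"x": -0.001,"y": -0.01,"z": 0.012,"rx": 0.01,"ry": 0,"rz": 0},{"x": 0,"y": -0.006,"z": 0.007,"rx": 0.005,"ry": 0,"rz": 0},{"x": 0,"y": -0.003,"z": 0.003,"rx": 0,"ry": 0,"rz": 0}]'

```text
time_s: 8.0
tcp_pos: [723.6, 101.1, 109.6]
eef_rot: [-0.517, 0.48, 0.562, 0.431]
contact_force: [-0.2, -0.7, -1.8]
finger_gap: 13.4
```

```bash
python3 - <<'E'
from pour import *
mouth()
p,Q=tgt(14,70,29,64); print(p); rows(p,Q,8)
g=grab('scene'); f=grab('top')
cs=[(87,56,46),(87,2,46),(33,56,46),(33,2,46)]
print('cell corners scene',proj(g,[C(*c) for c in cs]).round(1).tolist(),'top',proj(f,[C(*c) for c in cs]).round(1).tolist())
s=r.get_state();Q=R.from_quat(s['eef_rot']);pm=lambda y:s['tcp_pos']+Q.apply(MO+[0,0,y])
print('mouth scene',proj(g,[pm(-23),pm(0),pm(23)]).round(1).tolist())
a=cv2.resize(g['bgr'][140:240,260:400],None,fx=5,fy=5,interpolation=cv2.INTER_CUBIC)
cv2.imwrite('pics/g3.png',a)
E
```

```text
mouth case 67.1 40.4 111.6 tilt -5.4 phi 99.7 roll 0.003
[720.31633999  87.72034141 114.37759153]
8 rows: xyz(m) [-0.0006, 0.0007, -0.0016] r [0.001, 0.0004, -0.0423]
mid [722.  94. 112.] gap 13.4 F [-0.2 -0.7 -1.8] t 8.0 p0 [723.6 101.1 109.6]
cell corners scene [[333.7, 188.5], [327.7, 196.5], [320.8, 184.8], [314.6, 192.6]] top [[279.0, 188.1], [296.5, 185.4], [281.5, 205.5], [299.2, 202.8]]
mouth scene [[324.7, 178.7], [327.3, 175.3], [329.8, 172.0]]
```

View pics/g3.png

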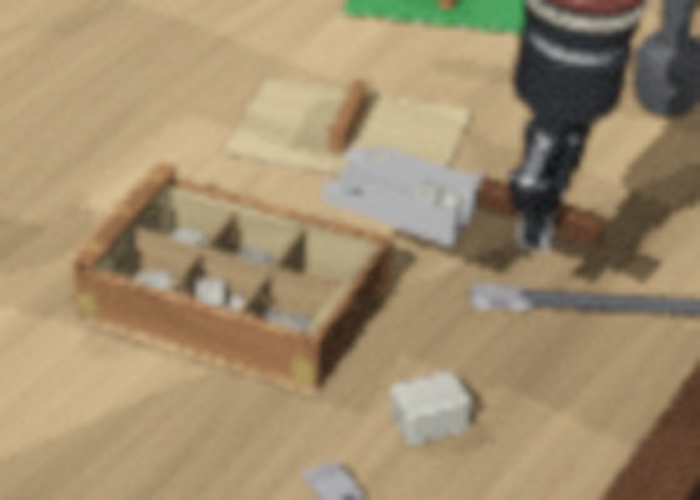

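Scene crop: scoop level over the case's +x end, mouth's near bottom corner at crop (328,192), as predicted within 0.5 px; cubes still at the back (435,195).

Emit:
step_arm --series '[{"x": -0.001,"y": 0.001,"z": -0.0016,"rx": 0.001,"ry": 0,"rz": -0.043},{"x": -0.001,"y": 0.001,"z": -0.0016,"rx": 0.001,"ry": 0,"rz": -0.043},{"x": -0.001,"y": 0.001,"z": -0.0016,"rx": 0.001,"ry": 0,"rz": -0.043},{"x": -0.001,"y": 0.001,"z": -0.0016,"rx": 0.001,"ry": 0,"rz": -0.043},{"x": -0.001,"y": 0.001,"z": -0.0016,"rx": 0.001,"ry": 0,"rz": -0.043},{"x": -0.001,"y": 0.001,"z": -0.0016,"rx": 0.001,"ry": 0,"rz": -0.043},{"x": -0.001,"y": 0.001,"z": -0.0016,"rx": 0.001,"ry": 0,"rz": -0.04}]'

```text
time_s: 8.98
tcp_pos: [716.9, 83.6, 116.3]
eef_rot: [0.583, -0.4, -0.487, -0.514]
contact_force: [-0.1, 0.1, -1.7]
finger_gap: 13.0
```

```bash
python3 - <<'E'
from pour import *
mouth()
p,Q=tgt(15,70,29,60); rows(p,Q,3)
g=grab('scene')
print('obs (338,187.6),(324,208.6)',proj(g,[C(101,68,51),C(101,-68,51)]).round(1).tolist())
E
```

```text
mouth case 64.3 26.1 70.8 tilt 12.1 phi 99.0 roll 0.002
3 rows: xyz(m) [0.0013, -0.0008, 0.0012] r [-0.0014, 0.0003, -0.0168]
mid [718.  85. 115.] gap 13.0 F [-0.1  0.1 -1.7] t 8.97 p0 [716.9  83.6 116.3]
obs (338,187.6),(324,208.6) [[338.4, 186.6], [323.0, 207.5]]
```

Emit:
step_arm --series '[{"x": 0.001,"y": -0.0015,"z": 0.001,"rx": 0,"ry": 0,"rz": -0.017},{"x": 0.001,"y": -0.0015,"z": 0.001,"rx": 0,"ry": 0,"rz": -0.017},{"x": 0.001,"y": -0.0015,"z": 0.001,"rx": 0,"ry": 0,"rz": -0.017},{"x": 0,"y": 0,"z": 0,"rx": 0,"ry": 0,"rz": 0}]'

```text
time_s: 9.52
tcp_pos: [720.9, 86.8, 114.2]
eef_rot: [0.593, -0.384, -0.472, -0.527]
contact_force: [-0.2, 0.5, -2.5]
finger_gap: 13.0
```

```bash
python3 - <<'E'
from pour import *
mouth()
p,Q=tgt(30,72,29,54); rows(p,Q,18)
E
```

```text
mouth case 71.5 28.8 60.7 tilt 15.2 phi 98.9 roll 0.002
18 rows: xyz(m) [-0.0019, 0.0003, 0.0001] r [-0.0003, -0.0, -0.0144]
mid [713.  86. 129.] gap 13.0 F [-0.2  0.5 -2.5] t 9.53 p0 [720.9  86.8 114.2]
```

Emit:
step_arm --series '[{"x": -0.002,"y": 0,"z": 0,"rx": 0,"ry": 0,"rz": -0.0144},{"x": -0.002,"y": 0,"z": 0,"rx": 0,"ry": 0,"rz": -0.0144},{"x": -0.002,"y": 0,"z": 0,"rx": 0,"ry": 0,"rz": -0.0144},{"x": -0.002,"y": 0,"z": 0,"rx": 0,"ry": 0,"rz": -0.0144},{"x": -0.002,"y": 0,"z": 0,"rx": 0,"ry": 0,"rz": -0.0144},{"x": -0.002,"y": 0,"z": 0,"rx": 0,"ry": 0,"rz": -0.0144},{"x": -0.002,"y": 0,"z": 0,"rx": 0,"ry": 0,"rz": -0.0144},{"x": -0.002,"y": 0,"z": 0,"rx": 0,"ry": 0,"rz": -0.0144}]'

```text
time_s: 10.52
tcp_pos: [715.7, 86.0, 130.5]
eef_rot: [0.615, -0.347, -0.439, -0.555]
contact_force: [0.5, -0.5, -3.2]
finger_gap: 13.3
```

```bash
python3 - <<'E'
from pour import *
mouth()
p,Q=tgt(34,72,29,55); rows(p,Q,16)
E
```

```text
mouth case 73.9 28.7 59.4 tilt 22.2 phi 98.9 roll 0.001
16 rows: xyz(m) [-0.0018, 0.0004, 0.0001] r [-0.0003, -0.0001, -0.0129]
mid [707.  85. 142.] gap 13.3 F [ 0.5 -0.5 -3.2] t 10.53 p0 [715.7  86.  130.5]
```

Emit:
step_arm --series '[{"x": -0.0018,"y": 0.0004,"z": 0,"rx": 0,"ry": 0,"rz": -0.013},{"x": -0.0018,"y": 0.0004,"z": 0,"rx": 0,"ry": 0,"rz": -0.013},{"x": -0.0018,"y": 0.0004,"z": 0,"rx": 0,"ry": 0,"rz": -0.013},{"x": -0.0018,"y": 0.0004,"z": 0,"rx": 0,"ry": 0,"rz": -0.013},{"x": -0.0018,"y": 0.0004,"z": 0,"rx": 0,"ry": 0,"rz": -0.013},{"x": -0.0018,"y": 0.0004,"z": 0,"rx": 0,"ry": 0,"rz": -0.013},{"x": -0.0018,"y": 0.0004,"z": 0,"rx": 0,"ry": 0,"rz": -0.013},{"x": -0.0018,"y": 0.0004,"z": 0,"rx": 0,"ry": 0,"rz": -0.013}]'

```text
time_s: 11.52
tcp_pos: [706.0, 84.4, 142.9]
eef_rot: [0.634, -0.312, -0.408, -0.578]
contact_force: [-0.1, 0.5, -2.2]
finger_gap: 13.2
```

```bash
python3 - <<'E'
from pour import *
mouth()
p,Q=tgt(36,72,29,55); rows(p,Q,10)
g=grab('scene'); a=cv2.resize(g['bgr'][140:220,280:400],None,fx=6,fy=6,interpolation=cv2.INTER_CUBIC)
cv2.imwrite('pics/g4.png',a)
E
```

```text
mouth case 72.9 28.8 56.7 tilt 28.6 phi 98.9 roll 0.002
10 rows: xyz(m) [-0.0019, 0.0003, 0.0001] r [-0.0005, -0.0001, -0.0129]
mid [700.  84. 150.] gap 13.2 F [-0.1  0.5 -2.2] t 11.53 p0 [706.   84.4 142.9]
```

View pics/g4.png

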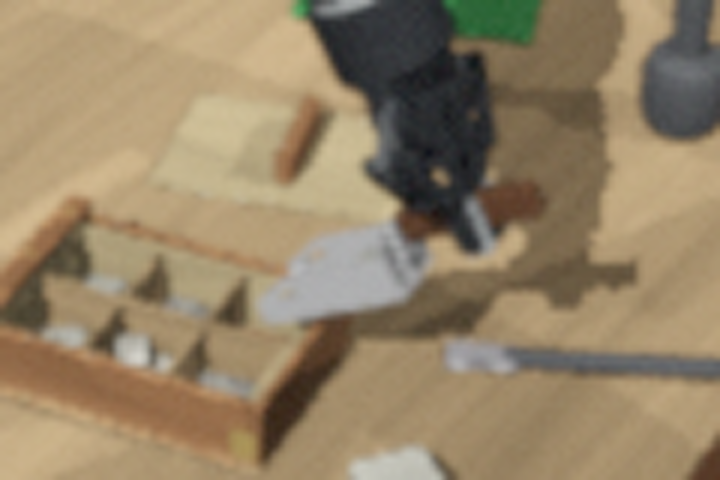

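Crop: the mouth (crop (262,305)) sits above the empty cell. Continuing the tilt.

Emit:
step_arm --series '[{"x": -0.0019,"y": 0.0003,"z": 0,"rx": 0,"ry": 0,"rz": -0.016},{"x": -0.0019,"y": 0.0003,"z": 0,"rx": 0,"ry": 0,"rz": -0.016},{"x": -0.0019,"y": 0.0003,"z": 0,"rx": 0,"ry": 0,"rz": -0.016},{"x": -0.0019,"y": 0.0003,"z": 0,"rx": 0,"ry": 0,"rz": -0.016},{"x": -0.0019,"y": 0.0003,"z": 0,"rx": 0,"ry": 0,"rz": -0.016},{"x": -0.0019,"y": 0.0003,"z": 0,"rx": 0,"ry": 0,"rz": -0.016},{"x": -0.0019,"y": 0.0003,"z": 0,"rx": 0,"ry": 0,"rz": -0.016},{"x": -0.0019,"y": 0.0003,"z": 0,"rx": 0,"ry": 0,"rz": -0.016},{"x": -0.0019,"y": 0.0003,"z": 0,"rx": 0,"ry": 0,"rz": -0.016},{"x": -0.0019,"y": 0.0003,"z": 0,"rx": 0,"ry": 0,"rz": -0.016}]'

```text
time_s: 12.82
tcp_pos: [692.4, 82.3, 158.5]
eef_rot: [0.658, -0.257, -0.357, -0.611]
contact_force: [1.1, -0.1, -2.1]
finger_gap: 13.0
```

```bash
python3 - <<'E'
from pour import *
mouth()
rows(*tgt(46,73,29,55),10)
s=r.get_state();Q=R.from_quat(s['eef_rot']); g=grab('scene')
M2=lambda sx,sy,sz: s['tcp_pos']+Q.apply([14.9-sz,106.5-sx,sy])
print(proj(g,[M2(-50,0,2),M2(48,0,2),M2(48,20,20)]).round().tolist())
P=np.array([proj(g,[M2(x,y,10)])[0] for x in range(-45,46,10) for y in(-12,12)]).round().astype(int)
print([g['bgr'][v,u].tolist() for u,v in P])
E
```

```text
mouth case 75.7 28.8 51.2 tilt 38.4 phi 98.9 roll 0.001
10 rows: xyz(m) [-0.0025, 0.0001, 0.0001] r [-0.0004, -0.0002, -0.0132]
mid [684.  81. 168.] gap 13.0 F [ 1.1 -0.1 -2.1] t 12.82 p0 [692.4  82.3 158.5]
[[328.0, 191.0], [347.0, 183.0], [347.0, 176.0]]
[[162, 168, 171], [174, 174, 173], [168, 172, 174], [173, 173, 173], [175, 174, 174], [174, 173, 173], [176, 174, 174], [175, 174, 175], [174, 173, 171], [174, 173, 173], [175, 174, 174], [175, 174, 174], [175, 174, 173], [170, 170, 169], [175, 174, 173], [147, 146, 146], [175, 173, 174], [167, 166, 165], [167, 167, 167], [141, 141, 140]]
```

Emit:
step_arm --series '[{"x": -0.0028,"y": 0,"z": 0,"rx": 0,"ry": 0,"rz": -0.014},{"x": -0.0028,"y": 0,"z": 0,"rx": 0,"ry": 0,"rz": -0.014},{"x": -0.0028,"y": 0,"z": 0,"rx": 0,"ry": 0,"rz": -0.014},{"x": -0.0028,"y": 0,"z": 0,"rx": 0,"ry": 0,"rz": -0.014},{"x": -0.0028,"y": 0,"z": 0,"rx": 0,"ry": 0,"rz": -0.014},{"x": -0.0028,"y": 0,"z": 0,"rx": 0,"ry": 0,"rz": -0.014},{"x": -0.0028,"y": 0,"z": 0,"rx": 0,"ry": 0,"rz": -0.014},{"x": 0,"y": 0,"z": 0,"rx": 0,"ry": 0,"rz": 0},{"x": 0,"y": 0,"z": 0,"rx": 0,"ry": 0,"rz": 0},{"x": 0,"y": 0,"z": 0,"rx": 0,"ry": 0,"rz": 0}]'

```text
time_s: 14.12
tcp_pos: [678.5, 80.1, 174.4]
eef_rot: [0.671, -0.222, -0.324, -0.629]
contact_force: [1.2, 0.6, -1.5]
finger_gap: 13.3
```

```bash
python3 - <<'E'
from pour import *
mouth()
f=grab('top');g=grab('scene')
a=cv2.resize(g['bgr'][150:230,280:360],(400,400),interpolation=cv2.INTER_CUBIC); b=cv2.resize(f['bgr'][170:250,260:340],(400,400),interpolation=cv2.INTER_CUBIC)
cv2.imwrite('pics/g5.png',np.hstack([a,b]))
E
```

```text
mouth case 73.6 28.8 55.5 tilt 44.5 phi 98.9 roll 0.001
```

View pics/g5.png

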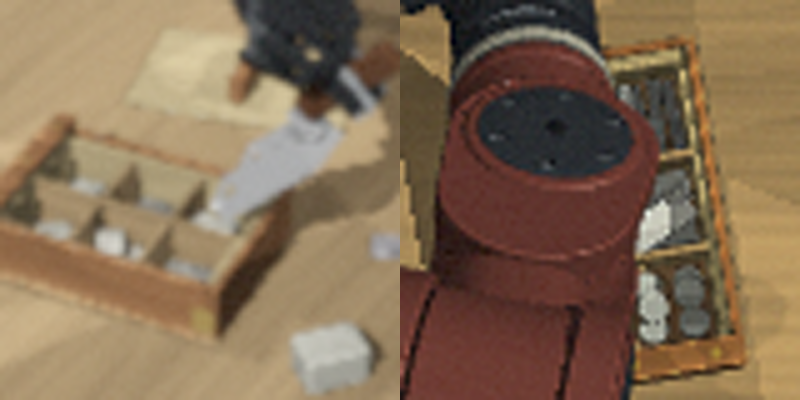

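Scene crop: pan emptied, white cubes visible in the cell at (208,215) below the mouth. Top view is blocked by the arm. Lifting away.

```bash
python3 - <<'E'
from pour import *
q=pose(98.9,-44.5); p=r.get_state()['tcp_pos']
rows(p+[0,0,70],q,6)
p1=p+[0,0,70]; p2=np.array([650,-100,200]); rows(p2,pose(105,0),10,p1,q)
rows([588.6,-267.4,110],pose(111.2),8,p2,pose(105))
E
```

```text
6 rows: xyz(m) [-0.0083, -0.0082, 0.0] r [-0.0001, 0.0002, -0.0001]
mid [679.  80. 209.] gap 13.5 F [ 0.8 -0.5 -1.6] t 14.22 p0 [678.5  80.2 174.4]
10 rows: xyz(m) [0.0015, 0.0079, -0.017] r [-0.0101, -0.0041, 0.0776]
mid [666.  -9. 216.] gap 13.5 F [ 0.8 -0.5 -1.6] t 14.22 p0 [678.5  80.2 244.4]
8 rows: xyz(m) [0.0112, 0.0137, -0.0176] r [-0.0135, 0.0, 0.0]
mid [ 617. -183.  155.] gap 13.5 F [ 0.8 -0.5 -1.6] t 14.22 p0 [ 650 -100  200]
```

Emit:
step_arm --series '[{"x": -0.005,"y": -0.005,"z": 0,"rx": 0,"ry": 0,"rz": 0},{"x": -0.009,"y": -0.009,"z": 0,"rx": 0,"ry": 0,"rz": 0},{"x": -0.009,"y": -0.009,"z": 0,"rx": 0,"ry": 0,"rz": 0},{"x": -0.009,"y": -0.009,"z": 0,"rx": 0,"ry": 0,"rz": 0},{"x": -0.009,"y": -0.009,"z": 0,"rx": 0,"ry": 0,"rz": 0},{"x": -0.009,"y": -0.009,"z": 0,"rx": 0,"ry": 0,"rz": 0}]'

```text
time_s: 14.98
tcp_pos: [679.4, 80.2, 250.6]
eef_rot: [0.671, -0.222, -0.324, -0.629]
contact_force: [-0.3, -1.1, -1.6]
finger_gap: 13.4
```

Emit:
step_arm --series '[{"x": 0.0015,"y": 0.008,"z": -0.017,"rx": -0.01,"ry": -0.004,"rz": 0.0776},{"x": 0.0015,"y": 0.008,"z": -0.017,"rx": -0.01,"ry": -0.004,"rz": 0.0776},{"x": 0.0015,"y": 0.008,"z": -0.017,"rx": -0.01,"ry": -0.004,"rz": 0.0776},{"x": 0.0015,"y": 0.008,"z": -0.017,"rx": -0.01,"ry": -0.004,"rz": 0.0776},{"x": 0.0015,"y": 0.008,"z": -0.017,"rx": -0.01,"ry": -0.004,"rz": 0.0776},{"x": 0.0015,"y": 0.008,"z": -0.017,"rx": -0.01,"ry": -0.004,"rz": 0.0776},{"x": 0.0015,"y": 0.008,"z": -0.017,"rx": -0.01,"ry": -0.004,"rz": 0.0776},{"x": 0.0015,"y": 0.008,"z": -0.017,"rx": -0.01,"ry": -0.004,"rz": 0.0776},{"x": 0.0015,"y": 0.008,"z": -0.017,"rx": -0.01,"ry": -0.004,"rz": 0.0776},{"x": 0.0015,"y": 0.008,"z": -0.017,"rx": -0.01,"ry": -0.004,"rz": 0.0776}]'

```text
time_s: 16.23
tcp_pos: [652.7, -105.4, 215.5]
eef_rot: [-0.56, 0.433, 0.564, 0.425]
contact_force: [-0.3, 0.3, -2.3]
finger_gap: 13.4
```

```bash
python3 - <<'E'
from pour import *
mouth()
rows([588.6,-267.4,70],pose(111.2),9)
f=grab('top'); cv2.imwrite('pics/afterpour.png',f['bgr'])
h=cv2.cvtColor(f['bgr'],cv2.COLOR_BGR2HSV); W=((h[...,1]<60)&(h[...,2]>150)).astype('uint8')
uv=proj(f,[C(87,56,6),C(87,2,6),C(33,2,6),C(33,56,6)]).astype(int)
m=np.zeros(W.shape,'uint8'); cv2.fillPoly(m,[uv],1); print('bright px in cell',(W*m).sum(),m.sum(),'per cube ~',(16*.323)**2)
E
```

```text
mouth case -34.8 -167.4 204.8 tilt -0.8 phi 105.3 roll -0.003
9 rows: xyz(m) [0.0163, 0.0122, -0.0149] r [-0.0114, -0.0002, -0.0015]
mid [ 622. -177.  151.] gap 13.4 F [-0.3  0.3 -2.3] t 16.23 p0 [ 652.7 -105.4  215.5]
bright px in cell 0 333 per cube ~ 26.708224
```

Emit:
step_arm --series '[{"x": 0.016,"y": 0.012,"z": -0.015,"rx": -0.011,"ry": 0,"rz": -0.001},{"x": 0.016,"y": 0.012,"z": -0.015,"rx": -0.011,"ry": 0,"rz": -0.001},{"x": 0.016,"y": 0.012,"z": -0.015,"rx": -0.011,"ry": 0,"rz": -0.001},{"x": 0.016,"y": 0.012,"z": -0.015,"rx": -0.011,"ry": 0,"rz": -0.001},{"x": 0.016,"y": 0.012,"z": -0.015,"rx": -0.011,"ry": 0,"rz": -0.001},{"x": 0.016,"y": 0.012,"z": -0.015,"rx": -0.011,"ry": 0,"rz": -0.001},{"x": 0.016,"y": 0.012,"z": -0.015,"rx": -0.011,"ry": 0,"rz": -0.001},{"x": 0.016,"y": 0.012,"z": -0.015,"rx": -0.011,"ry": 0,"rz": -0.001},{"x": 0.01,"y": 0.012,"z": -0.012,"rx": -0.011,"ry": 0,"rz": -0.001}]'

```text
time_s: 17.4
tcp_pos: [593.1, -269.9, 77.1]
eef_rot: [0.587, -0.399, -0.58, -0.4]
contact_force: [-0.1, -0.9, -1.7]
finger_gap: 13.1
```

```bash
python3 - <<'E'
from pour import *
mouth()
rows([588.6,-267.4,15.5],pose(111.2),9)
f=grab('top')
a=cv2.resize(f['bgr'][170:250,260:340],(400,400),interpolation=cv2.INTER_CUBIC)
g=grab('scene'); b=cv2.resize(g['bgr'][175:275,200:300],(400,400),interpolation=cv2.INTER_CUBIC)
cv2.imwrite('pics/g6.png',np.hstack([a,b]))
E
```

```text
mouth case -117.1 -336.2 63.3 tilt 0.3 phi 111.2 roll -0.007
9 rows: xyz(m) [0.0068, 0.0004, 0.0005] r [-0.0001, -0.0008, 0.0006]
mid [ 591. -269.   50.] gap 13.1 F [-0.1 -0.9 -1.7] t 17.4 p0 [ 593.1 -269.9   77.1]
```

View pics/g6.png

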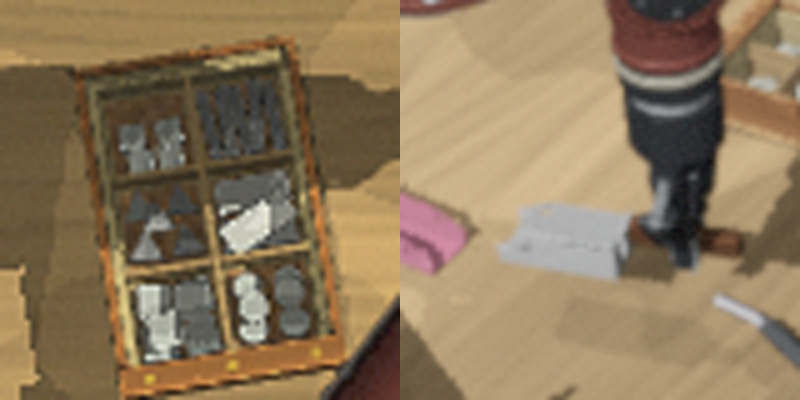

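Left half (top view): the four cubes lie in the target cell in two stacks/pairs at (133,148) and (170,143), other cells unchanged. Right half: pan empty and level. Setting the scoop down.

Emit:
step_arm --series '[{"x": 0.008,"y": 0,"z": 0.0005,"rx": 0,"ry": 0,"rz": 0},{"x": 0.008,"y": 0,"z": 0.0005,"rx": 0,"ry": 0,"rz": 0},{"x": 0.008,"y": 0,"z": 0,"rx": 0,"ry": 0,"rz": 0},{"x": 0.008,"y": 0,"z": 0,"rx": 0,"ry": 0,"rz": 0},{"x": 0.008,"y": 0,"z": 0,"rx": 0,"ry": 0,"rz": 0},{"x": 0.006,"y": 0,"z": 0,"rx": 0,"ry": 0,"rz": 0},{"x": 0.005,"y": 0,"z": 0,"rx": 0,"ry": 0,"rz": 0},{"x": 0.003,"y": 0,"z": 0,"rx": 0,"ry": 0,"rz": 0},{"x": 0,"y": 0,"z": 0,"rx": 0,"ry": 0,"rz": 0}]'

```text
time_s: 18.62
tcp_pos: [594.2, -267.7, 20.3]
eef_rot: [0.587, -0.399, -0.58, -0.4]
contact_force: [0.2, -0.2, -1.9]
finger_gap: 13.1
```

Emit:
step_arm --series '[{"x": 0.002,"y": 0,"z": 0,"rx": 0,"ry": 0,"rz": 0},{"x": 0.0015,"y": 0,"z": 0,"rx": 0,"ry": 0,"rz": 0},{"x": 0.001,"y": 0,"z": 0,"rx": 0,"ry": 0,"rz": 0},{"x": 0,"y": 0,"z": 0,"rx": 0,"ry": 0,"rz": 0}]'

```text
time_s: 19.12
tcp_pos: [594.7, -268.1, 16.3]
eef_rot: [0.587, -0.399, -0.579, -0.4]
contact_force: [-0.6, 0.6, -2.1]
finger_gap: 13.0
```

Emit:
step_arm --series '[{"x": 0.001,"y": 0,"z": 0,"rx": 0,"ry": 0,"rz": 0},{"x": 0.001,"y": 0,"z": 0,"rx": 0,"ry": 0,"rz": 0},{"x": 0,"y": 0,"z": 0,"rx": 0,"ry": 0,"rz": 0}]'

```text
time_s: 19.5
tcp_pos: [595.1, -268.3, 15.0]
eef_rot: [0.588, -0.399, -0.579, -0.4]
contact_force: [-1.0, 0.5, 0.2]
finger_gap: 13.1
```

Weight is on the bench; releasing and rising.

Emit:
step_arm --series '[{"x": 0,"y": 0,"z": 0,"rx": 0,"ry": 0,"rz": 0},{"x": 0,"y": 0,"z": 0,"rx": 0,"ry": 0,"rz": 0},{"x": 0,"y": 0,"z": 0,"rx": 0,"ry": 0,"rz": 0},{"x": 0,"y": 0,"z": 0,"rx": 0,"ry": 0,"rz": 0}]' --hand 0

```text
time_s: 20.0
tcp_pos: [595.2, -268.5, 15.1]
eef_rot: [0.588, -0.399, -0.579, -0.4]
contact_force: [0.1, -0.5, 0.1]
finger_gap: 42.5
```

Emit:
step_arm --series '[{"x": -0.01,"y": 0,"z": 0,"rx": 0,"ry": 0,"rz": 0},{"x": -0.025,"y": 0,"z": 0,"rx": 0,"ry": 0,"rz": 0},{"x": -0.03,"y": 0,"z": 0,"rx": 0,"ry": 0,"rz": 0},{"x": -0.04,"y": 0,"z": 0,"rx": 0,"ry": 0,"rz": 0},{"x": -0.04,"y": 0,"z": 0,"rx": 0,"ry": 0,"rz": 0},{"x": -0.02,"y": 0,"z": 0,"rx": 0,"ry": 0,"rz": 0}]'

```text
time_s: 20.75
tcp_pos: [592.4, -266.8, 186.8]
eef_rot: [0.587, -0.399, -0.579, -0.4]
contact_force: [-0.4, -0.5, 0.3]
finger_gap: 42.7
```

```bash
python3 - <<'E'
from pour import *
p2=np.array([520,0,200.]); rows(p2,pose(64),9)
rows([455.2,263.5,90],pose(17.7),10,p2,pose(64))
E
```

```text
9 rows: xyz(m) [-0.0016, 0.0082, 0.0305] r [0.0914, -0.0006, 0.0012]
mid [ 533. -156.  192.] gap 42.7 F [-0.4 -0.5  0.3] t 20.75 p0 [ 592.4 -266.8  186.8]
10 rows: xyz(m) [0.011, 0.0243, 0.0137] r [0.0808, 0.0, -0.0]
mid [461. 125. 145.] gap 42.7 F [-0.4 -0.5  0.3] t 20.75 p0 [520.   0. 200.]
```

Emit:
step_arm --series '[{"x": -0.0016,"y": 0.008,"z": 0.0305,"rx": 0.0914,"ry": 0,"rz": 0.001},{"x": -0.0016,"y": 0.008,"z": 0.0305,"rx": 0.0914,"ry": 0,"rz": 0.001},{"x": -0.0016,"y": 0.008,"z": 0.0305,"rx": 0.0914,"ry": 0,"rz": 0.001},{"x": -0.0016,"y": 0.008,"z": 0.0305,"rx": 0.0914,"ry": 0,"rz": 0.001},{"x": -0.0016,"y": 0.008,"z": 0.0305,"rx": 0.0914,"ry": 0,"rz": 0.001},{"x": -0.0016,"y": 0.008,"z": 0.0305,"rx": 0.0914,"ry": 0,"rz": 0.001},{"x": -0.0016,"y": 0.008,"z": 0.0305,"rx": 0.0914,"ry": 0,"rz": 0.001},{"x": -0.0016,"y": 0.008,"z": 0.0305,"rx": 0.0914,"ry": 0,"rz": 0.001},{"x": -0.0016,"y": 0.008,"z": 0.0305,"rx": 0.0914,"ry": 0,"rz": 0.001}]'

```text
time_s: 21.88
tcp_pos: [524.0, 5.0, 209.2]
eef_rot: [-0.371, 0.603, 0.36, 0.607]
contact_force: [1.5, -0.3, 0.8]
finger_gap: 42.8
```

```bash
python3 - <<'E'
from pour import *
rows([455.2,263.5,90],pose(17.7),10)
E
```

```text
10 rows: xyz(m) [0.0117, 0.0245, 0.0126] r [0.0778, 0.0003, 0.0018]
mid [464. 127. 149.] gap 42.8 F [ 1.5 -0.3  0.8] t 21.88 p0 [524.    5.  209.2]
```

Emit:
step_arm --series '[{"x": 0.0117,"y": 0.0245,"z": 0.0126,"rx": 0.078,"ry": 0,"rz": 0.002},{"x": 0.0117,"y": 0.0245,"z": 0.0126,"rx": 0.078,"ry": 0,"rz": 0.002},{"x": 0.0117,"y": 0.0245,"z": 0.0126,"rx": 0.078,"ry": 0,"rz": 0.002},{"x": 0.0117,"y": 0.0245,"z": 0.0126,"rx": 0.078,"ry": 0,"rz": 0.002},{"x": 0.0117,"y": 0.0245,"z": 0.0126,"rx": 0.078,"ry": 0,"rz": 0.002},{"x": 0.0117,"y": 0.0245,"z": 0.0126,"rx": 0.078,"ry": 0,"rz": 0.002},{"x": 0.0117,"y": 0.0245,"z": 0.0126,"rx": 0.078,"ry": 0,"rz": 0.002},{"x": 0.0117,"y": 0.0245,"z": 0.0126,"rx": 0.078,"ry": 0,"rz": 0.002},{"x": 0.0117,"y": 0.0245,"z": 0.0126,"rx": 0.078,"ry": 0,"rz": 0.002},{"x": 0.0117,"y": 0.0245,"z": 0.0126,"rx": 0.078,"ry": 0,"rz": 0.002}]'

```text
time_s: 23.12
tcp_pos: [459.4, 273.4, 97.0]
eef_rot: [-0.098, 0.695, 0.1, 0.706]
contact_force: [0.3, 0.5, 1.5]
finger_gap: 43.0
```

```bash
python3 - <<'E'
from pour import *
from meas import mask,axis,pix
rows([455.2,263.5,12],pose(17.7),8)
f=grab('top')
M,_=mask(f,lambda H,S,V:(H<18)&(S>120)&(V<120)&(V>55),(386,172,412,208),3)
print('handle',*axis(onz(f,pix(M),49)))
M,_=mask(f,lambda H,S,V:(S<70)&(V>60),(390,195,430,245),3)
print('pan',*axis(onz(f,pix(M),15)))
E
```

```text
8 rows: xyz(m) [0.0106, -0.001, -0.0009] r [-0.0035, 0.0019, 0.0]
mid [457. 269.  54.] gap 43.0 F [0.3 0.5 1.5] t 23.12 p0 [459.4 273.4  97. ]
handle [ 593.48886844 -269.16999347   49.        ] [-0.9309538 -0.365137 ] [12.79899114 93.36482616]
pan [ 500.23331227 -307.03036792   15.        ] [-0.93783539 -0.34708036] [ 51.35056852 107.32181449]
```

Emit:
step_arm --series '[{"x": 0.011,"y": -0.001,"z": -0.001,"rx": -0.0035,"ry": 0.002,"rz": 0},{"x": 0.012,"y": -0.001,"z": -0.001,"rx": -0.0035,"ry": 0.002,"rz": 0},{"x": 0.012,"y": -0.001,"z": -0.001,"rx": -0.0035,"ry": 0.002,"rz": 0},{"x": 0.012,"y": -0.001,"z": -0.001,"rx": -0.0035,"ry": 0.002,"rz": 0},{"x": 0.01,"y": -0.001,"z": -0.001,"rx": -0.0035,"ry": 0.002,"rz": 0},{"x": 0.008,"y": -0.001,"z": -0.001,"rx": -0.0035,"ry": 0.002,"rz": 0},{"x": 0.005,"y": -0.001,"z": -0.001,"rx": -0.0035,"ry": 0.002,"rz": 0},{"x": 0,"y": 0,"z": 0,"rx": 0,"ry": 0,"rz": 0}]'

```text
time_s: 24.18
tcp_pos: [454.6, 265.0, 21.4]
eef_rot: [-0.107, 0.699, 0.108, 0.699]
contact_force: [0.6, 0.5, 0.8]
finger_gap: 42.6
```

```bash
python3 - <<'E'
from pour import *
rows([455.2,263.5,10.5],pose(17.7),4)
E
```

```text
4 rows: xyz(m) [0.0027, -0.0004, 0.0] r [-0.001, -0.0, -0.0002]
mid [455. 264.  16.] gap 42.6 F [0.6 0.5 0.8] t 24.18 p0 [454.6 265.   21.4]
```

Emit:
step_arm --series '[{"x": 0.0027,"y": -0.0004,"z": 0,"rx": -0.001,"ry": 0,"rz": 0},{"x": 0.0027,"y": -0.0004,"z": 0,"rx": -0.001,"ry": 0,"rz": 0},{"x": 0.0027,"y": -0.0004,"z": 0,"rx": -0.001,"ry": 0,"rz": 0},{"x": 0.0015,"y": 0,"z": 0,"rx": 0,"ry": 0,"rz": 0},{"x": 0,"y": 0,"z": 0,"rx": 0,"ry": 0,"rz": 0}]'

```text
time_s: 24.8
tcp_pos: [455.7, 264.1, 12.1]
eef_rot: [-0.108, 0.698, 0.109, 0.699]
contact_force: [-0.3, -0.6, 0.4]
finger_gap: 42.5
```

Emit:
step_arm --series '[{"x": 0,"y": 0,"z": 0,"rx": 0,"ry": 0,"rz": 0},{"x": 0,"y": 0,"z": 0,"rx": 0,"ry": 0,"rz": 0},{"x": 0,"y": 0,"z": 0,"rx": 0,"ry": 0,"rz": 0},{"x": 0,"y": 0,"z": 0,"rx": 0,"ry": 0,"rz": 0},{"x": 0,"y": 0,"z": 0,"rx": 0,"ry": 0,"rz": 0}]' --hand 1

```text
time_s: 25.42
tcp_pos: [455.8, 264.2, 12.4]
eef_rot: [-0.108, 0.698, 0.109, 0.699]
contact_force: [0.3, 0.4, -0.6]
finger_gap: 12.9
```

```bash
cat > lid.py <<'E'
import pour
from pour import *
pour.T[:]=[509.6,24.4]; pour.TH=np.radians(9.4)
EO=np.array([12.4,-0.5,-92.5])
def ltgt(tilt,ex,ez,ey=0,phi=9.4):
    Q=pose(phi,-tilt,'y'); return C(ex,ey,ez)-Q.apply(EO),Q
def edge():
    s=r.get_state(); Q=R.from_quat(s['eef_rot']); c,s_=np.cos(pour.TH),np.sin(pour.TH); v=Q.as_matrix()
    out=[]
    for e in(EO,EO*[1,1,-1]):
        w=s['tcp_pos']+Q.apply(e); d=w[:2]-pour.T; out+=[(c*d[0]+s_*d[1]).round(1),(-s_*d[0]+c*d[1]).round(1),w[2].round(1)]
    print('edge -x',out[:3],'+x',out[3:],'tilt',np.degrees(np.arcsin(v[2,2])).round(1),'phi',np.degrees(np.arctan2(v[1,2],v[0,2])).round(2),'roll',np.degrees(v[2,1]).round(2),'F',s['contact_force'].round(1),'gap',s['finger_gap'].round(1),'t',s['time_s'])
E
python3 - <<'E'
from lid import *
edge(); s=r.get_state(); p=s['tcp_pos']+[0,0,120]; q=R.from_quat(s['eef_rot'])
rows(p,q,6)
p1,q1=ltgt(11,-72,90); rows(p1,q1,14,p,q); print(p1)
E
```

```text
Traceback (most recent call last):
  File "lid.py", line 12, in edge
    print('edge -x',out[:3],'+x',out[3:],'tilt',np.degrees(np.arcsin(v[2,2])).round(1),'phi',np.degrees(np.arctan2(v[1,2],v[0,2])).round(2),'roll',np.degrees(v[2,1]).round(2),'F',s['contact_force'].round(1),'gap',s['finger_gap'].round(1),'t',s['time_s'])
                                                                                                                                                                                                                     ^^^^^^^^^^^^^^^^^^^^^
AttributeError: 'float' object has no attribute 'round'
```

```bash
sed -i "s/s\['finger_gap'\].round(1)/round(s['finger_gap'],1)/" lid.py
python3 - <<'E'
from lid import *
edge(); s=r.get_state(); p=s['tcp_pos']+[0,0,120]; q=R.from_quat(s['eef_rot'])
rows(p,q,6)
p1,q1=ltgt(11,-72,90); rows(p1,q1,14,p,q); print(p1)
E
```

```text
edge -x [np.float64(-105.3), np.float64(231.6), np.float64(-0.1)] +x [np.float64(77.8), np.float64(258.2), np.float64(0.2)] tilt 0.1 phi 17.68 roll 0.05 F [ 0.3  0.4 -0.6] gap 12.9 t 25.425
6 rows: xyz(m) [-0.02, 0.0, 0.0] r [0.0, 0.0, -0.0]
mid [456. 264.  72.] gap 12.9 F [ 0.3  0.4 -0.6] t 25.43 p0 [455.8 264.2  12.4]
14 rows: xyz(m) [0.001, -0.0176, 0.0007] r [0.0103, -0.0136, -0.0011]
mid [495. 147. 126.] gap 12.9 F [ 0.3  0.4 -0.6] t 25.43 p0 [455.8 264.2 132.4]
[525.73214036  27.57746382 119.82200915]
```

Emit:
step_arm --series '[{"x": -0.006,"y": 0,"z": 0,"rx": 0,"ry": 0,"rz": 0},{"x": -0.015,"y": 0,"z": 0,"rx": 0,"ry": 0,"rz": 0},{"x": -0.02,"y": 0,"z": 0,"rx": 0,"ry": 0,"rz": 0},{"x": -0.025,"y": 0,"z": 0,"rx": 0,"ry": 0,"rz": 0},{"x": -0.025,"y": 0,"z": 0,"rx": 0,"ry": 0,"rz": 0},{"x": -0.02,"y": 0,"z": 0,"rx": 0,"ry": 0,"rz": 0},{"x": -0.01,"y": 0,"z": 0,"rx": 0,"ry": 0,"rz": 0}]'

```text
time_s: 26.3
tcp_pos: [455.3, 264.0, 141.9]
eef_rot: [-0.108, 0.698, 0.109, 0.7]
contact_force: [-0.6, -0.3, -1.9]
finger_gap: 12.5
```

```bash
python3 - <<'E'
from lid import *
edge(); p1,q1=ltgt(11,-72,90); rows(p1,q1,14); print(p1)
E
```

```text
edge -x [np.float64(-105.8), np.float64(231.4), np.float64(129.2)] +x [np.float64(77.3), np.float64(258.1), np.float64(129.8)] tilt 0.2 phi 17.68 roll 0.04 F [-0.6 -0.3 -1.9] gap 12.5 t 26.3
14 rows: xyz(m) [0.0017, -0.0176, 0.0007] r [0.0103, -0.0135, -0.0011]
mid [494. 147. 131.] gap 12.5 F [-0.6 -0.3 -1.9] t 26.3 p0 [455.3 264.  141.9]
[525.73214036  27.57746382 119.82200915]
```

Emit:
step_arm --series '[{"x": 0.001,"y": -0.009,"z": 0.0007,"rx": 0.01,"ry": -0.0135,"rz": -0.001},{"x": 0.001,"y": -0.018,"z": 0.0007,"rx": 0.01,"ry": -0.0135,"rz": -0.001},{"x": 0.0015,"y": -0.02,"z": 0.0007,"rx": 0.01,"ry": -0.0135,"rz": -0.001},{"x": 0.0015,"y": -0.02,"z": 0.0007,"rx": 0.01,"ry": -0.0135,"rz": -0.001},{"x": 0.0015,"y": -0.02,"z": 0.0007,"rx": 0.01,"ry": -0.0135,"rz": -0.001},{"x": 0.0015,"y": -0.02,"z": 0.0007,"rx": 0.01,"ry": -0.0135,"rz": -0.001},{"x": 0.0015,"y": -0.02,"z": 0.0007,"rx": 0.01,"ry": -0.0135,"rz": -0.001},{"x": 0.0015,"y": -0.02,"z": 0.0007,"rx": 0.01,"ry": -0.0135,"rz": -0.001},{"x": 0.0015,"y": -0.02,"z": 0.0007,"rx": 0.01,"ry": -0.0135,"rz": -0.001},{"x": 0.0015,"y": -0.02,"z": 0.0007,"rx": 0.01,"ry": -0.0135,"rz": -0.001}]'

```text
time_s: 27.55
tcp_pos: [508.3, 70.3, 119.4]
eef_rot: [-0.066, 0.654, 0.073, 0.75]
contact_force: [0.0, 0.3, -0.8]
finger_gap: 12.8
```

```bash
python3 - <<'E'
from lid import *
edge(); p1,q1=ltgt(11,-75,75); rows(p1,q1,5)
E
```

```text
edge -x [np.float64(-83.7), np.float64(41.9), np.float64(94.5)] +x [np.float64(99.5), np.float64(48.1), np.float64(119.7)] tilt 7.8 phi 11.35 roll -0.21 F [ 0.   0.3 -0.8] gap 12.8 t 27.55
5 rows: xyz(m) [0.0031, -0.009, 0.0008] r [0.0067, -0.0111, -0.0004]
mid [514.  53. 114.] gap 12.8 F [ 0.   0.3 -0.8] t 27.55 p0 [508.3  70.3 119.4]
```

Emit:
step_arm --series '[{"x": 0.003,"y": -0.009,"z": 0.0015,"rx": 0.0067,"ry": -0.011,"rz": 0},{"x": 0.003,"y": -0.009,"z": 0.0015,"rx": 0.0067,"ry": -0.011,"rz": 0},{"x": 0.003,"y": -0.009,"z": 0.0015,"rx": 0.0067,"ry": -0.011,"rz": 0},{"x": 0.003,"y": -0.009,"z": 0.0015,"rx": 0.0067,"ry": -0.011,"rz": 0},{"x": 0.003,"y": -0.006,"z": 0.0015,"rx": 0.0067,"ry": -0.011,"rz": 0},{"x": 0,"y": 0,"z": 0,"rx": 0,"ry": 0,"rz": 0}]'

```text
time_s: 28.3
tcp_pos: [525.1, 26.8, 102.5]
eef_rot: [-0.05, 0.634, 0.062, 0.769]
contact_force: [1.3, -0.5, -2.1]
finger_gap: 12.7
```

```bash
python3 - <<'E'
from lid import *
edge(); p1,q1=ltgt(11,-75,55); rows(p1,q1,5)
g=grab('scene'); f=grab('top')
s=r.get_state(); Q=R.from_quat(s['eef_rot'])
Lp=lambda x,y,z: s['tcp_pos']+Q.apply([12.4-z,-.5+y,x])
cor=[(92.5,59,5),(92.5,-59,5),(-92.5,-59,5),(-92.5,59,5)]
print('pred lid scene',proj(g,[Lp(*c) for c in cor]).round(1).tolist(),'top',proj(f,[Lp(*c) for c in cor]).round(1).tolist())
cc=[(101,68,51),(101,-68,51),(-101,-68,62),(-101,68,62)]
print('pred case scene',proj(g,[C(*c) for c in cc]).round(1).tolist(),'top',proj(f,[C(*c) for c in cc]).round(1).tolist())
a=cv2.resize(g['bgr'][150:230,265:345],(400,400),interpolation=cv2.INTER_CUBIC); b=cv2.resize(f['bgr'][172:252,265:345],(400,400),interpolation=cv2.INTER_CUBIC)
cv2.imwrite('pics/g7.png',np.hstack([a,b]))
E
```

```text
edge -x [np.float64(-72.7), np.float64(-0.2), np.float64(72.7)] +x [np.float64(108.8), np.float64(-1.1), np.float64(108.1)] tilt 11.0 phi 9.12 roll 0.16 F [ 1.3 -0.5 -2.1] gap 12.7 t 28.3
5 rows: xyz(m) [0.0034, 0.0001, -0.0011] r [-0.0009, 0.0001, -0.0004]
mid [524.  27.  95.] gap 12.7 F [ 1.3 -0.5 -2.1] t 28.3 p0 [525.1  26.8 102.5]
pred lid scene [[339.7, 175.0], [326.1, 193.0], [281.4, 187.5], [296.5, 170.7]] top [[275.4, 177.0], [315.5, 171.0], [324.9, 233.5], [285.1, 239.6]]
pred case scene [[338.6, 186.6], [323.3, 207.5], [274.1, 190.3], [291.5, 171.1]] top [[274.1, 183.8], [318.4, 176.9], [329.3, 242.5], [283.8, 249.7]]
```

View pics/g7.png

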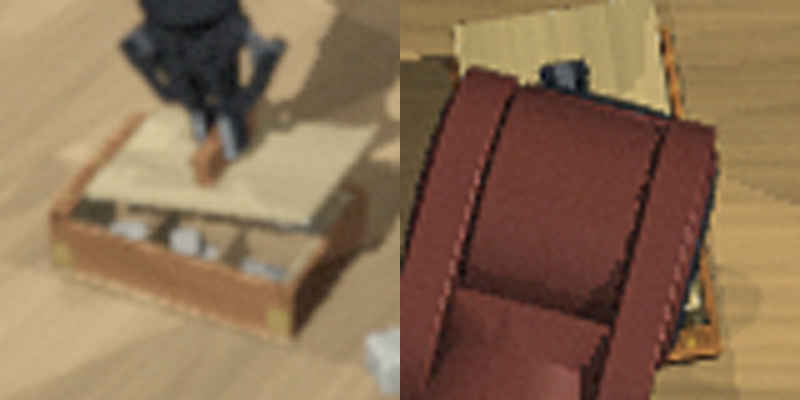

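Last picture: lid tilted over the case. Its far corners in the top crop, (55,27) and (255,0), agree with prediction within 0.6 px (lid perhaps 1 mm toward −y). The −x edge (scene (85,195)) is inside the lip. Lowering.

Emit:
step_arm --series '[{"x": 0.0034,"y": 0.0003,"z": -0.0013,"rx": -0.001,"ry": 0,"rz": 0},{"x": 0.0034,"y": 0.0003,"z": -0.0013,"rx": -0.001,"ry": 0,"rz": 0},{"x": 0.0034,"y": 0.0003,"z": -0.0013,"rx": -0.001,"ry": 0,"rz": 0},{"x": 0.0034,"y": 0.0003,"z": -0.0013,"rx": -0.001,"ry": 0,"rz": 0},{"x": 0.0034,"y": 0.0003,"z": -0.0011,"rx": -0.001,"ry": 0,"rz": 0},{"x": 0,"y": 0,"z": 0,"rx": 0,"ry": 0,"rz": 0}]'

```text
time_s: 29.15
tcp_pos: [521.6, 29.1, 83.6]
eef_rot: [-0.052, 0.634, 0.065, 0.769]
contact_force: [0.3, 0.6, -2.4]
finger_gap: 12.9
```

```bash
python3 - <<'E'
from lid import *
edge(); p1,q1=ltgt(10.5,-77,48.5,0.7); rows(p1,q1,4)
E
```

```text
edge -x [np.float64(-75.8), np.float64(2.0), np.float64(53.8)] +x [np.float64(105.8), np.float64(2.5), np.float64(89.1)] tilt 11.0 phi 9.55 roll 0.11 F [ 0.3  0.6 -2.4] gap 12.9 t 29.15
4 rows: xyz(m) [0.0015, -0.0004, -0.0005] r [0.0007, 0.0022, -0.0006]
mid [521.  28.  81.] gap 12.9 F [ 0.3  0.6 -2.4] t 29.15 p0 [521.6  29.1  83.6]
```

Emit:
step_arm --series '[{"x": 0.0014,"y": -0.0004,"z": -0.0005,"rx": 0,"ry": 0.002,"rz": 0},{"x": 0.0014,"y": -0.0004,"z": -0.0005,"rx": 0,"ry": 0.002,"rz": 0},{"x": 0.0014,"y": -0.0004,"z": -0.0005,"rx": 0,"ry": 0.002,"rz": 0},{"x": 0.001,"y": 0,"z": 0,"rx": 0,"ry": 0.002,"rz": 0},{"x": 0,"y": 0,"z": 0,"rx": 0,"ry": 0,"rz": 0}]'

```text
time_s: 29.78
tcp_pos: [521.6, 27.6, 78.2]
eef_rot: [-0.053, 0.637, 0.065, 0.766]
contact_force: [-0.5, 0.4, -1.8]
finger_gap: 12.6
```

```bash
python3 - <<'E'
from lid import *
edge(); p1,q1=ltgt(10.5,-77,47,0.7); rows(p1,q1,2)
E
```

```text
edge -x [np.float64(-76.4), np.float64(0.5), np.float64(49.0)] +x [np.float64(105.5), np.float64(1.0), np.float64(82.9)] tilt 10.5 phi 9.54 roll 0.1 F [-0.5  0.4 -1.8] gap 12.6 t 29.775
2 rows: xyz(m) [0.001, -0.0, -0.0005] r [0.0012, 0.0003, -0.0011]
mid [521.  28.  77.] gap 12.6 F [-0.5  0.4 -1.8] t 29.77 p0 [521.6  27.6  78.2]
```

Emit:
step_arm --series '[{"x": 0.001,"y": 0,"z": 0,"rx": 0,"ry": 0,"rz": 0},{"x": 0.001,"y": 0,"z": 0,"rx": 0,"ry": 0,"rz": 0},{"x": 0,"y": 0,"z": 0,"rx": 0,"ry": 0,"rz": 0}]'

```text
time_s: 30.15
tcp_pos: [522.0, 27.7, 76.1]
eef_rot: [-0.053, 0.637, 0.065, 0.766]
contact_force: [-0.5, -0.8, -1.5]
finger_gap: 12.7
```

```bash
python3 - <<'E'
from lid import *
edge(); s=r.get_state();print(s['torque'].round(2))
E
```

```text
edge -x [np.float64(-75.9), np.float64(0.5), np.float64(47.0)] +x [np.float64(106.0), np.float64(1.0), np.float64(80.9)] tilt 10.5 phi 9.55 roll 0.1 F [-0.5 -0.8 -1.5] gap 12.7 t 30.15
[-0.07  0.23  0.03]
```

```bash
python3 - <<'E'
from lid import *
p1,q1=ltgt(10,-93.5,46.8,0.3); rows(p1,q1,7)
E
```

```text
7 rows: xyz(m) [-0.0003, -0.0001, -0.0025] r [0.0004, 0.0014, -0.0003]
mid [515.  26.  76.] gap 12.7 F [-0.5 -0.8 -1.5] t 30.15 p0 [522.   27.7  76.1]
```

Emit:
step_arm --series '[{"x": -0.0004,"y": 0,"z": -0.0025,"rx": 0,"ry": 0.001,"rz": 0},{"x": -0.0004,"y": 0,"z": -0.0025,"rx": 0,"ry": 0.001,"rz": 0},{"x": -0.0004,"y": 0,"z": -0.0025,"rx": 0,"ry": 0.001,"rz": 0},{"x": -0.0004,"y": 0,"z": -0.0025,"rx": 0,"ry": 0.001,"rz": 0}]'

```text
time_s: 30.65
tcp_pos: [511.3, 25.9, 75.9]
eef_rot: [-0.053, 0.639, 0.065, 0.765]
contact_force: [0.1, 0.4, -1.2]
finger_gap: 12.5
```

```bash
python3 - <<'E'
from lid import *
edge();p1,q1=ltgt(9.5,-93.5,46.8,0.3); rows(p1,q1,3)
E
```

```text
edge -x [np.float64(-86.8), np.float64(0.5), np.float64(47.2)] +x [np.float64(95.2), np.float64(1.0), np.float64(80.3)] tilt 10.3 phi 9.55 roll 0.1 F [ 0.1  0.4 -1.2] gap 12.5 t 30.65
3 rows: xyz(m) [0.0002, -0.0001, -0.0022] r [0.0009, 0.0047, -0.0007]
mid [509.  25.  75.] gap 12.5 F [ 0.1  0.4 -1.2] t 30.65 p0 [511.3  25.9  75.9]
```

Emit:
step_arm --series '[{"x": 0.0001,"y": 0,"z": -0.0022,"rx": 0,"ry": 0.004,"rz": 0},{"x": 0.0001,"y": 0,"z": -0.0022,"rx": 0,"ry": 0.004,"rz": 0},{"x": 0.0001,"y": 0,"z": -0.0016,"rx": 0,"ry": 0.004,"rz": 0},{"x": 0,"y": 0,"z": 0,"rx": 0,"ry": 0,"rz": 0}]'

```text
time_s: 31.15
tcp_pos: [505.0, 24.8, 74.5]
eef_rot: [-0.053, 0.643, 0.064, 0.761]
contact_force: [-0.5, 0.7, -1.8]
finger_gap: 12.3
```

```bash
python3 - <<'E'
from lid import *
edge();p1,q1=ltgt(1,-93.5,46.8,0.3); rows(p1,q1,16)
E
```

```text
edge -x [np.float64(-93.6), np.float64(0.5), np.float64(46.9)] +x [np.float64(88.8), np.float64(0.9), np.float64(77.7)] tilt 9.6 phi 9.55 roll 0.09 F [-0.5  0.7 -1.8] gap 12.3 t 31.15
16 rows: xyz(m) [0.0009, -0.0, 0.0001] r [0.0002, 0.0093, -0.0001]
mid [507.  25.  68.] gap 12.3 F [-0.5  0.7 -1.8] t 31.15 p0 [505.   24.8  74.5]
```

Hooked under the lip with no contact force. Lowering the other edge.

Emit:
step_arm --series '[{"x": 0.0009,"y": 0,"z": 0,"rx": 0,"ry": 0.0095,"rz": 0},{"x": 0.0009,"y": 0,"z": 0,"rx": 0,"ry": 0.0095,"rz": 0},{"x": 0.0009,"y": 0,"z": 0,"rx": 0,"ry": 0.0095,"rz": 0},{"x": 0.0009,"y": 0,"z": 0,"rx": 0,"ry": 0.0095,"rz": 0},{"x": 0.0009,"y": 0,"z": 0,"rx": 0,"ry": 0.0095,"rz": 0},{"x": 0.0009,"y": 0,"z": 0,"rx": 0,"ry": 0.0095,"rz": 0},{"x": 0.0009,"y": 0,"z": 0,"rx": 0,"ry": 0.0095,"rz": 0},{"x": 0.0009,"y": 0,"z": 0,"rx": 0,"ry": 0.0095,"rz": 0}]'

```text
time_s: 32.15
tcp_pos: [506.3, 25.0, 66.9]
eef_rot: [-0.056, 0.674, 0.062, 0.734]
contact_force: [0.4, -1.3, -1.5]
finger_gap: 12.6
```

```bash
python3 - <<'E'
from lid import *
edge();p1,q1=ltgt(1,-93.7,46.8,0.2); rows(p1,q1,7)
E
```

```text
edge -x [np.float64(-94.2), np.float64(0.4), np.float64(46.6)] +x [np.float64(90.1), np.float64(0.9), np.float64(62.5)] tilt 4.9 phi 9.56 roll 0.09 F [ 0.4 -1.3 -1.5] gap 12.6 t 32.15
7 rows: xyz(m) [0.0009, -0.0001, 0.0002] r [0.0004, 0.0098, -0.0002]
mid [507.  25.  64.] gap 12.6 F [ 0.4 -1.3 -1.5] t 32.15 p0 [506.3  25.   66.9]
```

Emit:
step_arm --series '[{"x": 0.0009,"y": 0,"z": 0.0002,"rx": 0,"ry": 0.0095,"rz": 0},{"x": 0.0009,"y": 0,"z": 0.0002,"rx": 0,"ry": 0.0095,"rz": 0},{"x": 0.0009,"y": 0,"z": 0.0002,"rx": 0,"ry": 0.0095,"rz": 0},{"x": 0.0009,"y": 0,"z": 0.0002,"rx": 0,"ry": 0.0095,"rz": 0},{"x": 0.0009,"y": 0,"z": 0.0002,"rx": 0,"ry": 0.0095,"rz": 0}]'

```text
time_s: 32.78
tcp_pos: [507.7, 25.2, 62.2]
eef_rot: [-0.057, 0.692, 0.06, 0.717]
contact_force: [-0.3, -0.3, -1.6]
finger_gap: 12.8
```

```bash
python3 - <<'E'
from lid import *
edge();p1,q1=ltgt(0,-93.4,46.2,0.2); rows(p1,q1,5)
print(r.get_state()['torque'].round(2))
E
```

```text
edge -x [np.float64(-93.7), np.float64(0.4), np.float64(46.5)] +x [np.float64(91.2), np.float64(0.9), np.float64(53.0)] tilt 2.0 phi 9.56 roll 0.09 F [-0.3 -0.3 -1.6] gap 12.8 t 32.775
5 rows: xyz(m) [0.0007, -0.0001, 0.0001] r [0.0006, 0.007, -0.0003]
mid [508.  25.  61.] gap 12.8 F [-0.3 -0.3 -1.6] t 32.77 p0 [507.7  25.2  62.2]
[ 0.06 -0.   -0.  ]
```

Emit:
step_arm --series '[{"x": 0.0007,"y": 0,"z": 0.0001,"rx": 0,"ry": 0.007,"rz": 0},{"x": 0.0007,"y": 0,"z": 0.0001,"rx": 0,"ry": 0.007,"rz": 0},{"x": 0.0007,"y": 0,"z": 0.0001,"rx": 0,"ry": 0.007,"rz": 0},{"x": 0.0007,"y": 0,"z": 0.0001,"rx": 0,"ry": 0.007,"rz": 0}]'

```text
time_s: 33.28
tcp_pos: [508.2, 25.3, 59.1]
eef_rot: [-0.058, 0.703, 0.06, 0.706]
contact_force: [-0.1, 0.2, -1.7]
finger_gap: 12.9
```

```bash
python3 - <<'E'
from lid import *
edge();print(r.get_state()['torque'].round(2))
E
```

```text
edge -x [np.float64(-93.6), np.float64(0.4), np.float64(46.3)] +x [np.float64(91.4), np.float64(0.9), np.float64(47.2)] tilt 0.3 phi 9.56 roll 0.09 F [-0.1  0.2 -1.7] gap 12.9 t 33.275
[-0.02  0.01  0.01]
```

Emit:
step_arm --series '[{"x": 0.0008,"y": 0,"z": 0,"rx": 0,"ry": 0.004,"rz": 0},{"x": 0.0006,"y": 0,"z": 0,"rx": 0,"ry": 0,"rz": 0},{"x": 0,"y": 0,"z": 0,"rx": 0,"ry": 0,"rz": 0}]'

```text
time_s: 33.65
tcp_pos: [508.4, 25.3, 58.5]
eef_rot: [-0.058, 0.704, 0.059, 0.705]
contact_force: [0.7, -0.1, -1.5]
finger_gap: 12.9
```

```bash
python3 - <<'E'
from lid import *
edge();print(r.get_state()['torque'].round(2))
E
```

```text
edge -x [np.float64(-93.5), np.float64(0.4), np.float64(46.0)] +x [np.float64(91.5), np.float64(0.9), np.float64(46.2)] tilt 0.1 phi 9.57 roll 0.08 F [ 0.7 -0.1 -1.5] gap 12.9 t 33.65
[-0.06  0.04 -0.04]
```

Emit:
step_arm --series '[{"x": 0.0008,"y": 0,"z": 0,"rx": 0,"ry": 0.001,"rz": 0},{"x": 0.0005,"y": 0,"z": 0,"rx": 0,"ry": 0,"rz": 0},{"x": 0,"y": 0,"z": 0,"rx": 0,"ry": 0,"rz": 0}]'

```text
time_s: 34.02
tcp_pos: [508.5, 25.3, 58.4]
eef_rot: [-0.059, 0.705, 0.059, 0.705]
contact_force: [0.1, 0.0, -1.2]
finger_gap: 12.9
```

Emit:
step_arm --series '[{"x": 0.001,"y": 0,"z": 0,"rx": 0,"ry": 0,"rz": 0},{"x": 0.001,"y": 0,"z": 0,"rx": 0,"ry": 0,"rz": 0},{"x": 0.001,"y": 0,"z": 0,"rx": 0,"ry": 0,"rz": 0}]'

```text
time_s: 34.4
tcp_pos: [508.5, 25.3, 58.4]
eef_rot: [-0.059, 0.704, 0.059, 0.705]
contact_force: [-7.3, 1.4, 11.9]
finger_gap: 12.8
```

Firm contact at seat height (58.4 − 12.4 = 46.0). Releasing and rising.

Emit:
step_arm --series '[{"x": 0,"y": 0,"z": 0,"rx": 0,"ry": 0,"rz": 0},{"x": 0,"y": 0,"z": 0,"rx": 0,"ry": 0,"rz": 0},{"x": 0,"y": 0,"z": 0,"rx": 0,"ry": 0,"rz": 0},{"x": 0,"y": 0,"z": 0,"rx": 0,"ry": 0,"rz": 0}]' --hand 0

```text
time_s: 34.9
tcp_pos: [508.9, 25.2, 58.1]
eef_rot: [-0.059, 0.704, 0.059, 0.705]
contact_force: [0.4, 0.2, -0.5]
finger_gap: 42.6
```

Emit:
step_arm --series '[{"x": -0.01,"y": 0,"z": 0,"rx": 0,"ry": 0,"rz": 0},{"x": -0.02,"y": 0,"z": 0,"rx": 0,"ry": 0,"rz": 0},{"x": -0.03,"y": 0,"z": 0,"rx": 0,"ry": 0,"rz": 0},{"x": -0.04,"y": 0,"z": 0,"rx": 0,"ry": 0,"rz": 0},{"x": -0.04,"y": 0,"z": 0,"rx": 0,"ry": 0,"rz": 0},{"x": 0,"y": 0.05,"z": 0,"rx": 0,"ry": 0,"rz": 0},{"x": 0,"y": 0.06,"z": 0,"rx": 0,"ry": 0,"rz": 0},{"x": 0,"y": 0.06,"z": 0,"rx": 0,"ry": 0,"rz": 0},{"x": 0,"y": 0.06,"z": 0,"rx": 0,"ry": 0,"rz": 0},{"x": 0,"y": 0.06,"z": 0,"rx": 0,"ry": 0,"rz": 0}]'

```text
time_s: 36.15
tcp_pos: [462.0, 316.0, 210.3]
eef_rot: [-0.056, 0.701, 0.056, 0.708]
contact_force: [1.7, -0.0, 0.3]
finger_gap: 43.0
```

```bash
python3 - <<'E'
from lid import *
from meas import mask,axis,pix
f=grab('top');g=grab('scene'); cv2.imwrite('pics/end_top.png',f['bgr']); cv2.imwrite('pics/end_scene.png',g['bgr'])
M,c=mask(f,lambda H,S,V:(H>=15)&(H<35)&(S<125)&(V>105),(272,174,335,250),5)
M=cv2.morphologyEx(M,cv2.MORPH_OPEN,np.ones((5,5),'uint8'))
rc=cv2.minAreaRect(max(cv2.findContours(M,0,1)[0],key=cv2.contourArea)); B=onz(f,cv2.boxPoints(rc),51); print('lid top rect',rc,B.round().tolist())
print('expected visible corners',proj(f,[C(91,59,51),C(91,-59,51),C(-83,-59,51),C(-83,59,51)]).round(1).tolist())
M,_=mask(f,lambda H,S,V:(H<19)&(S>135)&(V>70),(285,195,318,230)); print('bar top',*axis(onz(f,pix(M),79)),'exp',C(-1,0,79))
# same bar in scene
P=proj(g,[C(-1,y,79) for y in(-40,0,40)]);print(P.round(1).tolist())
hs=cv2.cvtColor(g['bgr'],cv2.COLOR_BGR2HSV); x0,y0=P.min(0).astype(int)-12; x1,y1=P.max(0).astype(int)+12
M,_=mask(g,lambda H,S,V:(H<19)&(S>135)&(V>50),(x0+4,y0,x1-4,y1)); print('scene bar px',pix(M).mean(0),M.sum()/255)
print(r.get_state()['tcp_pos'],r.get_state()['time_s'])
E
```

```text
lid top rect ((303.0, 211.5), (75.0, 62.0), 90.0) [[628.0, 115.0, 51.0], [630.0, -74.0, 51.0], [402.0, -74.0, 51.0], [401.0, 111.0, 51.0]]
expected visible corners [[277.5, 186.5], [316.0, 180.5], [325.2, 237.2], [286.1, 243.4]]
bar top [509.30999388  25.57490399  79.        ] [-0.16229025  0.98674306] [13.78897075 77.56898963] exp [508.61342784  24.23667404  79.        ]
[[301.3, 189.5], [306.2, 183.5], [311.0, 177.8]]
scene bar px [309.2 184.6] 5.0
[460.58161528 318.90118745 209.96503888] 36.25
```

```bash
python3 - <<'E'
from h import *
a=cv2.imread('pics/top0.png');b=cv2.imread('pics/end_top.png'); d=cv2.GaussianBlur(cv2.absdiff(a,b),(5,5),0).max(2)
for n,(x,y,w,h) in dict(riffler=(380,132,18,45),chisel1=(235,112,38,58),chisel2=(335,108,36,60),offcut=(300,140,24,24),brush=(430,150,50,60),rub=(455,225,25,40),dummy=(142,148,36,34),walls=(270,172,65,80)).items(): print(n,(d[y:y+h,x:x+w]>30).sum())
hs=cv2.cvtColor(b,cv2.COLOR_BGR2HSV)
for uv in[(283,190),(312,186),(290,236),(320,231),(300,190),(297,228)]: print(uv,hs[uv[1],uv[0]])
print(job.sign_off())
E
```

```text
riffler 2
chisel1 0
chisel2 0
offcut 0
brush 0
rub 0
dummy 136
walls 2275
(283, 190) [ 22 105 192]
(312, 186) [ 22 103 196]
(290, 236) [ 22 104 186]
(320, 231) [ 22 102 200]
(300, 190) [ 22 107 203]
(297, 228) [ 22 104 204]
the job is handed in; nothing more can be done
None
```

All four cubes are in the empty cell, the scoop is back upright on the bench, and the lid is closed in its rebate. I handed the job in at about 36 s of the 72 s allowed.

- **Cubes:** I tipped them out with the scoop's mouth about 5–10 mm above the cell at +x, +y. A top view afterwards showed the four cubes in that cell and the other cells unchanged.
- **Scoop:** It stands close to where it started, about 8 mm away and well clear of the case. It was level when I released it, and I measured its position from the top camera afterwards.
- **Lid:** The tilted edge went under the lip without any contact force. The other edge came down freely and met firm resistance with the underside at 46.0 mm, which is the seat height.
- **Final lid check:** The top camera put the grip bar within about 1.5 mm of where it should be, at 9.3° against the case's 9.4°. Plywood colour showed at all six points I sampled across the panel.

**Checks that failed or disagreed:**
- The outline mask of the closed lid spilled onto the bench, so that check gave nothing usable.
- The final side-camera check of the bar found only 5 pixels, which is too few to mean anything.
- Comparing start and end images, the flat chisel, claw chisel, offcut, brush, rubbing stone and riffler showed no change. The mallet's region did change. I think that is the parked arm or its shadow, since nothing went near the mallet, but I did not confirm it.

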